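# Gauge the pot caps and sort them

## Robot

A 6-joint arm with a two-finger parallel gripper is mounted at the origin on the work surface. World frame = base frame: x ahead of the robot, y to its left, z up, the work surface at z = 0. Lengths are in m, angles in rad, forces in N, time in s.
With the tool pointing down it reaches from about 0.3 to 0.75 m from the base axis. Payload 8.5 kg.
Tool frame: the origin (TCP) lies at the very end of the fingers, on their centre line; the grasp point (between the pads) lies 19 mm behind it (env.grip_depth is the distance from the TCP to the grasp point, in m); z points along the fingers, y is the line along which they close (so a half turn about z gives the same grasp; the last joint's range is limited). The gripper opens to 85 mm and grips with 20 to 120 N. Pads are 22 mm wide; open, the fingers measure 114 mm over their backs; the gripper's body (76 mm by 85 mm) begins 54 mm behind the grasp point. The pads swing forward as they close: fully open they stand 13 mm farther back than shut.
Start: joints at [0.888, 0.381, 1.297, -0, 1.464, -0.215], TCP at [0.248, 0.491, 0.196] pointing down, gripper open.
Joint ranges: [-3.11, 3.11], [-0.89, 2.33], [0.22, 2.48], [-1.42, 4.56], [0.17, 2.85], [-2.88, 2.88]. Speed limits (rad/s): [2.39, 2.39, 3.14, 3.14, 3.14, 3.14].

## Interface

Orientations are given as a unit quaternion [w, x, y, z].
In Python, from plant import env gives the robot as it stands.
- The arm moves only by the tool play_rows, never from a script. Its argument "moves" is a list of rows, each a list of 2 entries, a list of its own where there are three numbers: the shift along the tool's x, y, z in units of 50 cm (1.0 is 50 cm), then the turn, a rotation vector about the tool's x, y, z in units of 30 degrees (1.0 is 30 degrees). A call has 1 to 12 rows; each row is the pose to reach, as a shift and turn from the pose commanded when the call began, along the tool's axes at that moment; what a row does not reach only later rows make up. A row lasts 1/12 s, in which the tool goes at most 41.7 mm and 7.16 degrees, less where a joint would pass 70% of its speed; a pose out of reach is approached as far as the arm can. A call with a number of a shift or a turn outside -1 to 1 is refused whole. A call with a gripper value outside its range is refused whole. "claw" is the opening, from 0 (shut) to 1 (fully open), set as the call begins (left out, the last holds). The fingers move at their own pace and stop on an object; "newtons" is the grip in N (left out, the last holds). Time passes only in rows, so rows that repeat a pose let the fingers close. It gives the time, the measured TCP pose, the force, the opening and the grip force at its end, in the units of the state.
- env.read_state(): the state, without advancing time (a new reading comes with each control period).
- env.get_image(name): name is "scene" or "top" or "wrist"; returns (picture, depth): 420x560x3 uint8, blue, green, red; 420x560 float32, m along the optical axis (not along the pixel's ray), 0 where there is no reading.
- env.calibration(name): a dict with "K" (3x3 intrinsics, pixels), "k1" (the pictures are not rectified: a ray, as slopes to the right and down, at radius r is drawn at 1 + k1 r^2 times it, then the intrinsics apply), "position" and "rotation" of the camera in the world; the wrist camera has in their place "tool_from_camera" (4x4, takes a point from camera to tool coordinates, whose origin is the TCP and whose axes are the flange's). Camera axes: x right, y down, z forward; pixel columns grow to the right and rows downward; lengths in m; the calibration is good to about 2 mm. A picture is of the moment at which its call begins: read the wrist's pose just before it. calibration takes no time and is no camera call.
- env.hand_in(): hands the job in; it is judged then, once.
The state is a dict: "time_s": time; "joints": joint angles; "joint_vel": joint speeds; "effort": joint torques, N m; "position": TCP position; "tool_rot": TCP orientation; "force": force on the tool from outside, world axes, zero at the start; "moment": the same for the moment, N m; "grip_width": finger opening in m; "gripper_force": force on a finger pad.
Only numpy, scipy, OpenCV 4.12 (cv2) and the standard library are available. Lean on these libraries where they do the work, as an engineer would, in place of code of your own. Each camera call takes 0.05 s, during which the arm holds its last target. There are 200 camera calls.

## Task

Sort the loose grey screw caps with the thread gauge: a cap that screws fully home, which raises the button in its bar, is sound, so unscrew it and set it, right way up, into the upper end of the sloped lane so that it slides down to the stop or up against the caps already there; a cap that jams early is damaged and goes into the white reject box. Do every cap on the bench, leave the gauge empty, and leave the glue bottle, the paint pot and the file where they are.

Things in the scene. Friction and masses are not known exactly. Their poses are not given: they have to be found in the camera images.
- cap_a: grey octagonal screw cap, 48 mm over flats (52 over corners), 22 mm tall, about 45 g; on top a grip bar 12 mm wide (cap's y), 42 mm long (cap's x), 16 mm tall (22 to 38 mm above the rim). Origin: centre of the open rim underneath; z up through the bar. Two lugs inside the rim, under the bar's ends; damage to them cannot be seen from above. Starts rim down on the bench; may be absent
- cap_b: grey octagonal screw cap, 48 mm over flats (52 over corners), 22 mm tall, about 45 g; on top a grip bar 12 mm wide (cap's y), 42 mm long (cap's x), 16 mm tall (22 to 38 mm above the rim). Origin: centre of the open rim underneath; z up through the bar. Two lugs inside the rim, under the bar's ends; damage to them cannot be seen from above. Starts rim down on the bench; may be absent
- cap_c: grey octagonal screw cap, 48 mm over flats (52 over corners), 22 mm tall, about 45 g; on top a grip bar 12 mm wide (cap's y), 42 mm long (cap's x), 16 mm tall (22 to 38 mm above the rim). Origin: centre of the open rim underneath; z up through the bar. Two lugs inside the rim, under the bar's ends; damage to them cannot be seen from above. Starts rim down on the bench; may be absent
- cap_d: grey octagonal screw cap, 48 mm over flats (52 over corners), 22 mm tall, about 45 g; on top a grip bar 12 mm wide (cap's y), 42 mm long (cap's x), 16 mm tall (22 to 38 mm above the rim). Origin: centre of the open rim underneath; z up through the bar. Two lugs inside the rim, under the bar's ends; damage to them cannot be seen from above. Starts rim down on the bench; may be absent
- cap_e: grey octagonal screw cap, 48 mm over flats (52 over corners), 22 mm tall, about 45 g; on top a grip bar 12 mm wide (cap's y), 42 mm long (cap's x), 16 mm tall (22 to 38 mm above the rim). Origin: centre of the open rim underneath; z up through the bar. Two lugs inside the rim, under the bar's ends; damage to them cannot be seen from above. Starts rim down on the bench; may be absent
- cap_f: grey octagonal screw cap, 48 mm over flats (52 over corners), 22 mm tall, about 45 g; on top a grip bar 12 mm wide (cap's y), 42 mm long (cap's x), 16 mm tall (22 to 38 mm above the rim). Origin: centre of the open rim underneath; z up through the bar. Two lugs inside the rim, under the bar's ends; damage to them cannot be seen from above. Starts rim down on the bench; may be absent
- cap_a_button (a joint): tell-tale of cap_a: a steel button 7 mm across in the middle of the bar, flush with the bar's top at 0; when the cap reaches home the gauge's post pushes it up from inside, to about 0.004 m (4 mm proud), and it stays up. It stays down on a damaged cap
- cap_b_button (a joint): tell-tale of cap_b: a steel button 7 mm across in the middle of the bar, flush with the bar's top at 0; when the cap reaches home the gauge's post pushes it up from inside, to about 0.004 m (4 mm proud), and it stays up. It stays down on a damaged cap
- cap_c_button (a joint): tell-tale of cap_c: a steel button 7 mm across in the middle of the bar, flush with the bar's top at 0; when the cap reaches home the gauge's post pushes it up from inside, to about 0.004 m (4 mm proud), and it stays up. It stays down on a damaged cap
- cap_d_button (a joint): tell-tale of cap_d: a steel button 7 mm across in the middle of the bar, flush with the bar's top at 0; when the cap reaches home the gauge's post pushes it up from inside, to about 0.004 m (4 mm proud), and it stays up. It stays down on a damaged cap
- cap_e_button (a joint): tell-tale of cap_e: a steel button 7 mm across in the middle of the bar, flush with the bar's top at 0; when the cap reaches home the gauge's post pushes it up from inside, to about 0.004 m (4 mm proud), and it stays up. It stays down on a damaged cap
- cap_f_button (a joint): tell-tale of cap_f: a steel button 7 mm across in the middle of the bar, flush with the bar's top at 0; when the cap reaches home the gauge's post pushes it up from inside, to about 0.004 m (4 mm proud), and it stays up. It stays down on a damaged cap
- gauge: thread gauge fixed to the bench: steel foot 84 mm across, 16 mm high; shoulder 62 mm across, top at 26 mm; brass post, 37 mm over the thread, top at 43 mm. Origin: on the post's axis at bench height. Right-hand two-start thread: a cap turned clockwise seen from above goes down 3.2 mm per rad. Two white marks on the foot show its +x and -x. 0.4 N m is ample for any turning; force nothing
- gauge_start (a point): on the post's axis, 33.4 mm above the bench: where the rim centre of a cap rests when it is set down over the post with its bar along the gauge's x axis (towards the white marks, either way round, within about 0.35 rad), lugs on the thread's start. The post has a small chamfer; a cap should be within 1.5 mm of the axis
- gauge_home (a point): on the post's axis on top of the shoulder, 26 mm above the bench: where the rim centre of a sound cap is (within 1.5 mm) when it is fully home, after about 2.0 rad of clockwise turn from the start, where the turn stops dead. Past about 0.7 rad the thread holds a cap down, so a sound cap must be turned back to the start before it lifts off
- gauge_jam (a point): on the post's axis, 31.7 mm above the bench: about where the rim of a damaged cap is when it jams, after only about 0.5 rad of clockwise turn from the start; its rim stays 30 to 32 mm above the bench, it turns no further and can be lifted straight off
- lane_bed: smooth floor of the sloped aluminium flow lane (fixed), 285 mm long, slope 0.40 rad; caps slide down by themselves. Origin: middle of its upper edge, the open loading end nearest the robot, 130 mm above the bench; x runs down the slope, z normal to the floor. Rails 16 mm high, 64 mm apart; end stop at x = 285 mm: the first cap rests at about x = 260 mm, each next one about 50 mm behind it
- lane_load (a point): point on the lane floor, 45 mm down from its upper edge and midway between the rails, where caps are set in (rim down, bar up); its axes are those of lane_bed
- reject_box: shallow open white plastic box fixed to the bench, outside 100 mm (x) by 170 mm (y) by 26 mm high, walls and floor 4 mm. Origin: centre of its underside
- glue_bottle: bystander: white bottle 38 mm across, 95 mm tall, standing; origin: centre of underside
- pot: bystander: closed glass paint pot 54 mm across, 55 mm tall; origin: centre of underside
- file: bystander: hand file lying on the bench, about 190 mm long, 16 mm wide, 14 mm high; origin: underside near the middle, x along the file
Things that resemble listed ones, but are neither listed nor needed, are in the scene too. Leave any turquoise look-alike of the cap_f alone. What is shaped like the cap_d but yellow is not meant.

How it is judged:
By the outcome, as a careful person would: the job done as asked, in the order asked, and still so for the second after the job is handed in, with the robot touching nothing.
Of cap_a, cap_b, cap_c, cap_d, cap_e, cap_f only 3 to 4 are there at a start; the rules pass over those that are not, and their reading is None.
At some moment in a run one of cap_a, cap_b, cap_c, cap_d, cap_e, cap_f may be knocked a few centimetres aside while the robot is not near it.
It also fails if it takes over 210 s, if anything falls off the work surface, if the arm or the gripper's body presses on something with over 40 N, if the wrist force passes 120 N, or if a joint passes its speed limit or range.

## Working session

There is one attempt and no reset: what is moved stays moved. The work goes in short steps, Python scripts to look and compute and a tool call to move; the robot and the scene stay as the last step left them, time stands still between calls to the robot, and variables do not carry over. Pictures are saved under pics/ and viewed, at most 14 in all, crops included, and the job is handed in when it is done.

Besides the shell and the picture viewer there is one more tool, called after ">>>" by a JSON object that holds its "method" and its "body", one argument or row to a line. play_rows: Moves the arm, as the interface text tells. Shifts and turns lie within -1 to 1; 1 stands for 50 cm of shift or 30 degrees of turn. Its arguments: {"type":"object","properties":{"moves":{"type":"array"},"claw":{"type":"number"},"newtons":{"type":"number"}},"required":["moves"]}

```bash
ls; mkdir -p pics; cat > h.py <<'E'
import numpy as np, cv2
from scipy.spatial.transform import Rotation as R
from plant import env
def cam(name):
    st=env.read_state(); im,d=env.get_image(name); c=env.calibration(name)
    if name=="wrist":
        q=st["tool_rot"]; T=np.eye(4); T[:3,:3]=R.from_quat([q[1],q[2],q[3],q[0]]).as_matrix(); T[:3,3]=st["position"]
        M=T@np.array(c["tool_from_camera"])
    else:
        M=np.eye(4); r=np.array(c["rotation"]); M[:3,:3]=r if r.shape==(3,3) else R.from_quat([r[1],r[2],r[3],r[0]]).as_matrix(); M[:3,3]=c["position"]
    return im,d,np.array(c["K"]),c["k1"],M
def ray(uv,K,k1):
    p=np.array([(uv[0]-K[0,2])/K[0,0],(uv[1]-K[1,2])/K[1,1]]); q=p.copy()
    for _ in range(20): q=p/(1+k1*(q@q))
    return np.array([q[0],q[1],1.])
def onz(uv,z,K,k1,M):
    r=M[:3,:3]@ray(uv,K,k1); o=M[:3,3]; return o+r*(z-o[2])/r[2]
def cloud(d,K,k1,M):
    h,w=d.shape; u,v=np.meshgrid(np.arange(w),np.arange(h))
    p=np.stack([(u-K[0,2])/K[0,0],(v-K[1,2])/K[1,1]],-1); q=p.copy()
    for _ in range(20): q=p/(1+k1*(q**2).sum(-1,keepdims=True))
    P=np.dstack([q,np.ones((h,w))])*d[...,None]
    W=P@M[:3,:3].T+M[:3,3]; W[d==0]=np.nan; return W
E
python3 - <<'E'
from h import *
for n in ("top","scene"):
    im,d,K,k1,M=cam(n); cv2.imwrite(f"pics/{n}0.png",cv2.resize(im,(800,600))); np.savez(f"{n}0.npz",im=im,d=d,K=K,k1=k1,M=M); print(n,K,k1,M)
print(env.read_state(), env.grip_depth, env.calibration("wrist"))
E
```

```text
pics
top [[531.69239904   0.         288.02495959]
 [  0.         531.69239904 208.64766119]
 [  0.           0.           1.        ]] -0.09368952268201461 [[ 0.02790653 -0.98666557  0.16035049  0.38223473]
 [-0.9994934  -0.02508619  0.01958658 -0.05006245]
 [-0.01530282 -0.16081584 -0.98686579  1.33563642]
 [ 0.          0.          0.          1.        ]]
scene [[411.51744675   0.         281.81692314]
 [  0.         411.51744675 213.99326392]
 [  0.           0.           1.        ]] 0.016478281722333028 [[-0.11309881  0.80680803 -0.57988745  1.06691193]
 [ 0.99352563  0.0981453  -0.05722172  0.01550254]
 [ 0.01074628 -0.58260475 -0.81268458  0.78394352]
 [ 0.          0.          0.          1.        ]]
{'time_s': 0.1, 'joints': array([ 8.87717223e-01,  3.81135754e-01,  1.29814415e+00,  1.17762899e-05,
        1.46360383e+00, -2.15303618e-01]), 'joint_vel': array([-0.00116997, -0.00225887, -0.00298813,  0.00136162, -0.0004832 ,
        0.00081205]), 'effort': array([ 3.86606072e-03, -4.49218547e+01, -2.31656545e+01, -2.20238312e-04,
        3.71416492e-03, -3.87390787e-05]), 
[... 176 characters left out ...]
0.0656882 ,  1.08795503]), 'moment': array([-0.01409791,  0.01714874,  0.00299589]), 'gripper_force': 0.0, 'grip_width': 0.08559665608356747} 0.0187 {'K': array([[291.35287872,   0.        , 281.78684322],
       [  0.        , 291.35287872, 209.84085256],
       [  0.        ,   0.        ,   1.        ]]), 'k1': -0.007746256790742645, 'tool_from_camera': array([[ 1.67777001e-04, -9.60301120e-01, -2.78965466e-01,
         6.99713950e-02],
       [ 9.99999360e-01,  4.73282265e-04, -1.02778527e-03,
        -4.06899067e-04],
       [ 1.11901275e-03, -2.78965115e-01,  9.60300584e-01,
        -1.79859635e-01],
       [ 0.00000000e+00,  0.00000000e+00,  0.00000000e+00,
         1.00000000e+00]])}
```

View pics/top0.png

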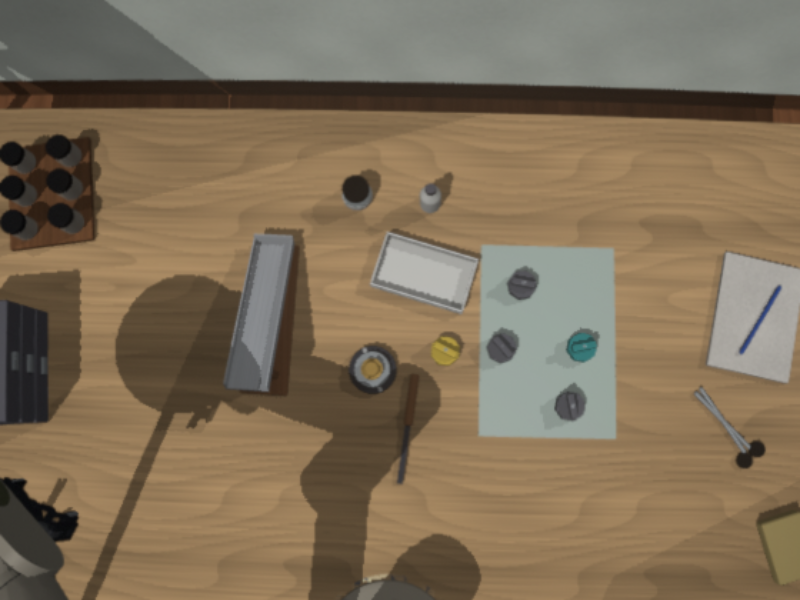

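View pics/scene0.png

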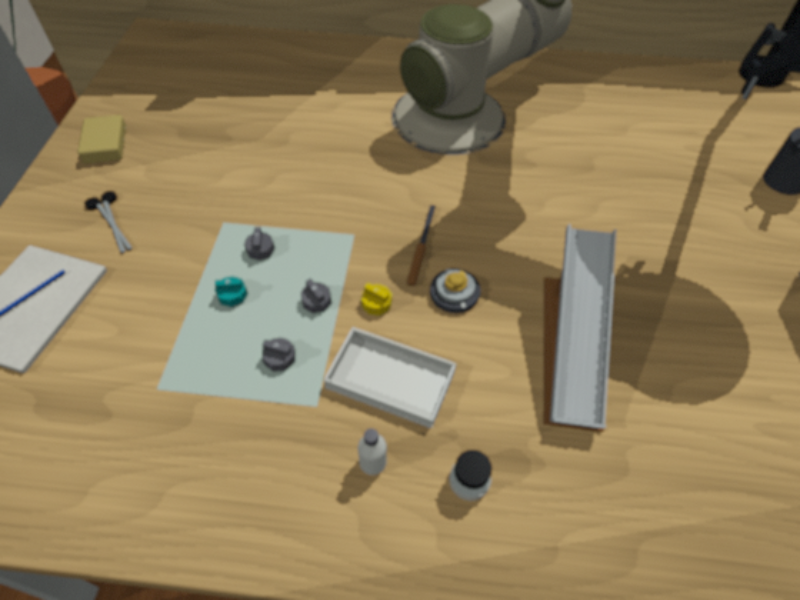

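The top view shows three grey caps on the mat at about (522,284), (502,346) and (570,405). The gauge is at (372,370), the lane's loading edge is at (248,388), and the reject box is at (425,272). The yellow and turquoise look-alikes are at (447,350) and (582,346).

```bash
python3 - <<'E'
from h import *
z=np.load("top0.npz"); K,k1,M=z["K"],float(z["k1"]),z["M"]
W=cloud(z["d"],K,k1,M)
f=lambda u,v,h:onz((u*.7,v*.7),h,K,k1,M).round(4)
for n,u,v,h in [("c1",522,281,.036),("c2",502,346,.036),("c3",570,404,.036),("gauge",372,368,.043),("mark1",364,351,.016),("mark2",380,388,.016),("boxc",425,272,.026),("yellow",447,349,.038),
 ("laneUL",227,388,.14),("laneUR",271,390,.14),("laneBL",257,235,.03),("laneBR",293,236,.03),("file1",412,378,.01),("file2",401,482,.01),("bottle",431,190,.09),("pot",356,187,.055)]:
    print(n,f(u,v,h),W[int(v*.7),int(u*.7)].round(3))
E
```

```text
c1 [ 0.6284 -0.2157  0.036 ] [ 0.629 -0.214  0.041]
c2 [ 0.5141 -0.1819  0.036 ] [ 0.514 -0.181  0.039]
c3 [ 0.4179 -0.2988  0.036 ] [ 0.42  -0.298  0.041]
gauge [0.47   0.0394 0.043 ] [0.471 0.04  0.045]
mark1 [0.5011 0.0563 0.016 ] [0.503 0.058 0.015]
mark2 [0.4376 0.0262 0.016 ] [0.439 0.026 0.021]
boxc [ 0.642  -0.0465  0.026 ] [ 0.648 -0.045  0.003]
yellow [ 0.5063 -0.0876  0.038 ] [ 0.507 -0.086  0.033]
laneUL [0.425  0.2613 0.14  ] [0.427 0.265 0.134]
laneUR [0.4242 0.1909 0.14  ] [0.429 0.22  0.002]
laneBL [0.7011 0.2539 0.03  ] [0.701 0.255 0.037]
laneBR [0.7006 0.1892 0.03  ] [0.708 0.194 0.003]
file1 [ 0.4568 -0.0286  0.01  ] [ 0.458 -0.028  0.011]
file2 [ 0.2785 -0.0148  0.01  ] [ 0.28  -0.013  0.012]
bottle [ 0.772  -0.0534  0.09  ] [ 0.771 -0.052  0.092]
pot [0.7855 0.0783 0.055 ] [0.788 0.079 0.056]
```

```bash
cat >> h.py <<'E'
def tr(psi,tilt=0):
    p=np.radians(psi); y=np.array([np.cos(p),np.sin(p),0]); z=np.array([0,0,-1.]); m=np.column_stack([np.cross(y,z),y,z])
    return R.from_euler("y",tilt).as_matrix()@m      # tilt about world y: +tilt leans normal to +x
def go(*poses,frm=None):
    """units from current (or given) pose for each (x,y,z,psi[,tilt])"""
    st=env.read_state(); q=st["tool_rot"]
    P=np.array(st["position"]); Q=R.from_quat([q[1],q[2],q[3],q[0]]).as_matrix()
    if frm: P=np.array(frm[:3]); Q=tr(*frm[3:])
    for p in poses:
        s=Q.T@(np.array(p[:3])-P)/.5; t=R.from_matrix(Q.T@tr(*p[3:])).as_rotvec()/np.radians(30)
        print(p,"->",s.round(4).tolist(),t.round(4).tolist(), "rows",round(max(np.linalg.norm(s)*500/41.7,np.linalg.norm(t)*30/7.16),1))
E
python3 - <<'E'
from h import *
go((.3,.38,.3,63.2),(.36,.25,.3,89),(.47,.04,.2,89))
go((.47,.04,.2,115),frm=(.47,.04,.2,89))
E
```

```text
(0.3, 0.38, 0.3, 63.2) -> [-0.1929, -0.1508, -0.2099] [-0.0024, -0.0005, -0.0001] rows 3.9
(0.36, 0.25, 0.3, 89) -> [-0.4173, -0.3287, -0.2097] [-0.0022, -0.0011, -0.8601] rows 6.8
(0.47, 0.04, 0.2, 89) -> [-0.8031, -0.6042, -0.0095] [-0.0022, -0.0011, -0.8601] rows 12.1
(0.47, 0.04, 0.2, 115) -> [0.0, 0.0, 0.0] [0.0, 0.0, -0.8667] rows 3.6
```

>>> {"method": "play_rows", "body": {
  "moves": [
    [[-0.1, -0.08, -0.21], [0, 0, 0]],
    [[-0.1, -0.08, -0.21], [0, 0, 0]],
    [[-0.1, -0.08, -0.21], [0, 0, 0]],
    [[-0.42, -0.33, -0.21], [0, 0, -0.86]],
    [[-0.42, -0.33, -0.21], [0, 0, -0.86]],
    [[-0.42, -0.33, -0.21], [0, 0, -0.86]],
    [[-0.42, -0.33, -0.21], [0, 0, -0.86]],
    [[-0.8, -0.6, -0.1], [0, 0, -0.86]],
    [[-0.8, -0.6, -0.01], [0, 0, -0.86]],
    [[-0.8, -0.6, -0.01], [0, 0, -0.86]],
    [[-0.8, -0.6, -0.01], [0, 0, -0.86]],
    [[-0.8, -0.6, -0.01], [0, 0, -0.86]]
  ],
  "claw": 0.5,
  "newtons": 40
}}

```text
time_s: 1.1
position: [0.4266, 0.1254, 0.2347]
tool_rot: [-0.0, 0.009, 1.0, 0.0]
force: [1.6, -0.1, 0.1]
grip_width: 0.043
gripper_force: 0.0
```

>>> {"method": "play_rows", "body": {
  "moves": [
    [[0, 0, 0], [0, 0, -0.867]],
    [[0, 0, 0], [0, 0, -0.867]],
    [[0, 0, 0], [0, 0, -0.867]],
    [[0, 0, 0], [0, 0, -0.867]],
    [[0, 0, 0], [0, 0, -0.867]]
  ]
}}

```text
time_s: 1.52
position: [0.4262, 0.1272, 0.2351]
tool_rot: [-0.0, -0.218, 0.976, 0.0]
force: [0.2, 0.3, 0.1]
grip_width: 0.043
gripper_force: 0.0
```

```bash
python3 - <<'E'
from h import *
st=env.read_state(); print(st["time_s"],st["position"],st["tool_rot"],st["joints"],st["grip_width"])
im,d,K,k1,M=cam("wrist"); np.savez("w1.npz",im=im,d=d,K=K,k1=k1,M=M)
cv2.imwrite("pics/w1.png",cv2.resize(im,(800,600),interpolation=cv2.INTER_CUBIC))
E
```

```text
1.5167 [0.4262493  0.12716742 0.23514431] [-3.78060739e-04 -2.17687087e-01  9.76018536e-01  8.08255309e-05] [ 2.25986215e-02  1.64759749e-01  1.48831496e+00  1.06850320e-05
  1.48929108e+00 -1.98708681e+00] 0.042997936075260944
```

View pics/w1.png

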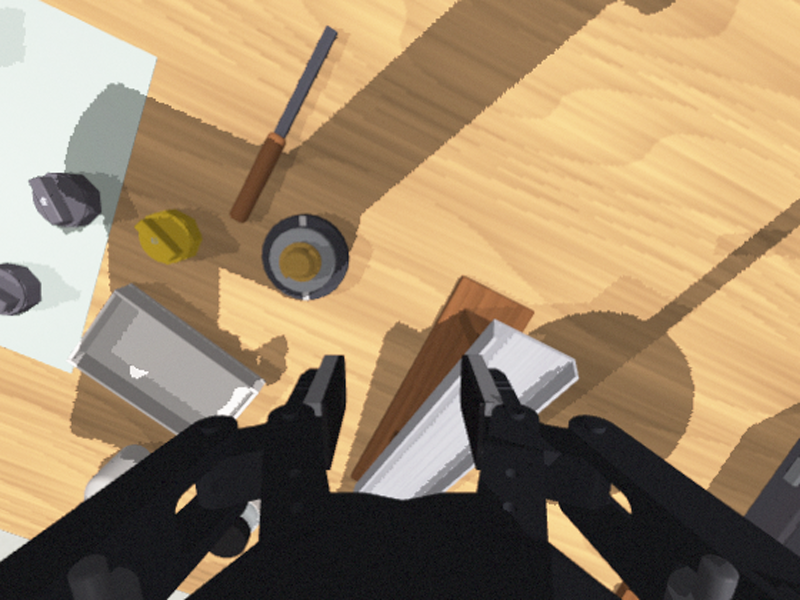

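The wrist view shows the gauge at about (303,258), with its white marks at (305,220) and (306,297). They line up with the tool's x axis, so ψ≈115° is right. Next I'll centre the tool over it.

```bash
python3 - <<'E'
from h import *
go((.47,.04,.2,115))
E
```

```text
(0.47, 0.04, 0.2, 115) -> [-0.0059, -0.1951, 0.0703] [0.0005, -0.0011, -0.0033] rows 2.5
```

>>> {"method": "play_rows", "body": {
  "moves": [
    [[-0.006, -0.195, 0.07], [0, 0, 0]],
    [[-0.006, -0.195, 0.07], [0, 0, 0]],
    [[-0.006, -0.195, 0.07], [0, 0, 0]],
    [[-0.006, -0.195, 0.07], [0, 0, 0]],
    [[-0.006, -0.195, 0.07], [0, 0, 0]],
    [[-0.006, -0.195, 0.07], [0, 0, 0]]
  ],
  "claw": 0.6
}}

```text
time_s: 2.07
position: [0.4701, 0.0407, 0.2006]
tool_rot: [0.0, -0.216, 0.976, 0.0]
force: [-0.9, -0.5, -0.3]
grip_width: 0.0514
gripper_force: 0.0
```

```bash
python3 - <<'E'
from h import *
st=env.read_state(); print(st["time_s"],st["position"],st["tool_rot"],st["joints"])
im,d,K,k1,M=cam("wrist"); np.savez("w2.npz",im=im,d=d,K=K,k1=k1,M=M)
W=cloud(d,K,k1,M)
m=(np.hypot(W[...,0]-.47,W[...,1]-.04)<.05)
ys,xs=np.where(m); print(xs.min(),xs.max(),ys.min(),ys.max())
hz=np.histogram(W[m][:,2],bins=np.arange(0,.07,.002)); print(hz[0])
for lo,hi in((.039,.047),(.023,.029),(.012,.019)):
    s=m&(W[...,2]>lo)&(W[...,2]<hi); P=W[s][:,:2].astype(np.float32)
    print(len(P),cv2.minEnclosingCircle(P),P.mean(0),W[s][:,2].mean())
c=im[ys.min()-10:ys.max()+10,xs.min()-10:xs.max()+10]; print(c.shape)
cv2.imwrite("pics/w2.png",cv2.resize(c,None,fx=4,fy=4,interpolation=cv2.INTER_CUBIC))
E
```

```text
2.0667 [0.47008449 0.04074303 0.20064512] [ 4.47460589e-05 -2.15900925e-01  9.76415270e-01  9.81515185e-05] [-1.65352457e-01  2.39178655e-01  1.49280611e+00  2.18354558e-04
  1.40959824e+00 -2.17141268e+00]
57 511 143 419
[ 829  201    2    5    5    7    9   84 1062  255    5    9   67  916
  196    3   40   68  112   77   76  201  168    2    0    0    0    0
    0    0    0    0    0    0]
486 ((0.46984124183654785, 0.040833428502082825), 0.01867327094078064) [0.46886244 0.04034175] 0.043092507618034535
1168 ((0.4693242013454437, 0.0405171662569046), 0.031077319756150246) [0.46759194 0.03941054] 0.02720564478795561
1390 ((0.46935078501701355, 0.040255241096019745), 0.041894711554050446) [0.46528658 0.03827879] 0.017193059006906795
(287, 474, 3)
```

View pics/w2.png

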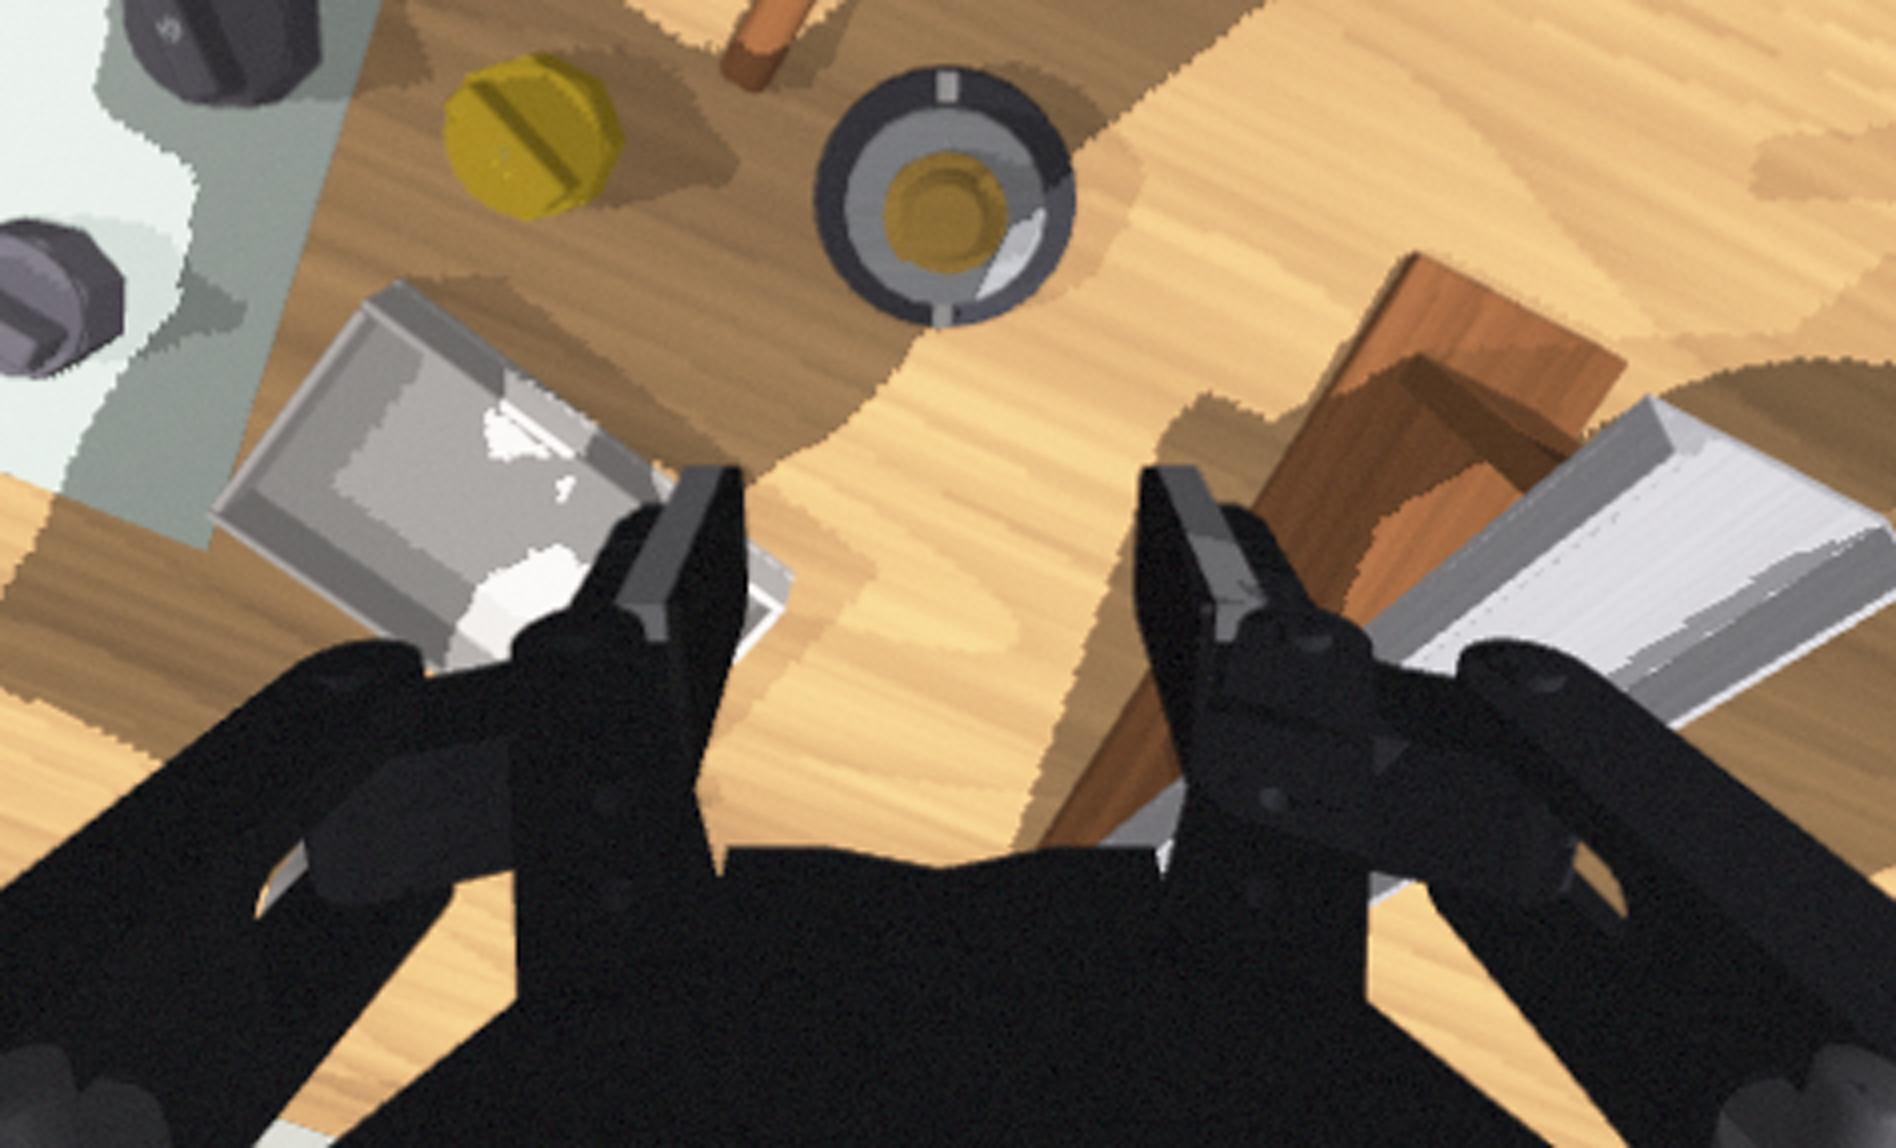

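The close view shows the gauge clearly. The marks at (948,85) and (942,315) in the enlarged crop run vertically, so the tool matches the gauge's axis. The gauge centre is about (0.4695, 0.0405).

```bash
cat >> h.py <<'E'
def bar(W,xy,lo=.0315,hi=.05,r=.03,zr=0):
    "bar centre, direction (deg mod 180), size from a cloud"
    s=(np.hypot(W[...,0]-xy[0],W[...,1]-xy[1])<r)&(W[...,2]>lo+zr)&(W[...,2]<hi+zr)
    P=W[s]; (c,wh,a)=cv2.minAreaRect(P[:,:2].astype(np.float32))
    if wh[0]<wh[1]: a+=90
    e=np.linalg.svd(P[:,:2]-P[:,:2].mean(0),full_matrices=False)[2][0]
    return np.round(c,4),np.round(P[:,:2].mean(0),4),round(a%180,1),round(np.degrees(np.arctan2(e[1],e[0]))%180,1),np.round(wh,4),len(P),P[:,2].mean().round(4)
E
python3 - <<'E'
from h import *
z=np.load("top0.npz"); W=cloud(z["d"],z["K"],float(z["k1"]),z["M"])
for c in((.6284,-.2157),(.5141,-.1819),(.419,-.2985),(.507,-.087)): print(bar(W,c))
z=np.load("w1.npz"); W=cloud(z["d"],z["K"],float(z["k1"]),z["M"])
for c in((.5141,-.1819),(.507,-.087)): print(bar(W,c))
go((.514,-.182,.2,115))
E
```

```text
(array([ 0.6271, -0.2171]), array([ 0.6264, -0.2169]), 78.5, np.float64(79.9), array([0.0419, 0.0131]), 82, np.float64(0.0374))
(array([ 0.5139, -0.1814]), array([ 0.5138, -0.1812]), 43.0, np.float64(41.7), array([0.0401, 0.0126]), 87, np.float64(0.0371))
(array([ 0.4152, -0.3026]), array([ 0.4147, -0.3022]), 11.1, np.float64(12.9), array([0.0408, 0.0123]), 87, np.float64(0.0371))
(array([ 0.5069, -0.0847]), array([ 0.5066, -0.0844]), 64.2, np.float64(64.4), array([0.0384, 0.0122]), 79, np.float64(0.0372))
(array([ 0.5131, -0.1823]), array([ 0.5121, -0.1812]), 44.0, np.float64(42.8), array([0.0422, 0.0144]), 472, np.float64(0.0382))
(array([ 0.5052, -0.084 ]), array([ 0.5042, -0.0832]), 64.1, np.float64(65.3), array([0.041 , 0.0125]), 365, np.float64(0.0383))
(0.514, -0.182, 0.2, 115) -> [0.1088, -0.4413, 0.0017] [-0.0003, 0.0011, -0.0002] rows 5.5
```

```bash
python3 - <<'E'
from h import *
go((.415,-.3025,.2,102))
E
```

```text
(0.415, -0.3025, 0.2, 102) -> [0.3901, -0.5761, 0.0016] [-0.0002, 0.0011, 0.4332] rows 8.3
```

>>> {"method": "play_rows", "body": {
  "moves": [
    [[0.39, -0.576, 0], [0, 0, 0.433]],
    [[0.39, -0.576, 0], [0, 0, 0.433]],
    [[0.39, -0.576, 0], [0, 0, 0.433]],
    [[0.39, -0.576, 0], [0, 0, 0.433]],
    [[0.39, -0.576, 0], [0, 0, 0.433]],
    [[0.39, -0.576, 0], [0, 0, 0.433]],
    [[0.39, -0.576, 0], [0, 0, 0.433]],
    [[0.39, -0.576, 0], [0, 0, 0.433]],
    [[0.39, -0.576, 0], [0, 0, 0.433]],
    [[0.39, -0.576, 0], [0, 0, 0.433]],
    [[0.39, -0.576, 0], [0, 0, 0.433]],
    [[0.39, -0.576, 0], [0, 0, 0.433]]
  ]
}}

```text
time_s: 3.12
position: [0.4158, -0.3014, 0.2007]
tool_rot: [0.0, -0.105, 0.994, 0.0]
force: [0.4, 0.2, 0.8]
grip_width: 0.0514
gripper_force: 0.0
```

```bash
cat >> h.py <<'E'
def look(*cs,save=None,zr=0):
    st=env.read_state(); q=st["tool_rot"]; m=R.from_quat([q[1],q[2],q[3],q[0]]).as_matrix()
    print("t",round(st["time_s"],2),"pos",st["position"].round(4),"psi",np.degrees(np.arctan2(m[1,1],m[0,1])).round(2),"j",st["joints"].round(2),"F",st["force"].round(1),"w",round(st["grip_width"],4))
    im,d,K,k1,M=cam("wrist"); W=cloud(d,K,k1,M)
    for c in cs:
        try: print(c,bar(W,c,zr=zr))
        except Exception as e: print(c,"none")
    if save: cv2.imwrite(save,cv2.resize(im,(800,600)))
    return W,im
E
python3 - <<'E'
from h import *
look((.415,-.3025),(.514,-.182))
E
```

```text
t 3.12 pos [ 0.4158 -0.3014  0.2007] psi 102.1 j [-0.86  0.31  1.39  0.    1.44 -2.64] F [0.4 0.2 0.8] w 0.0514
(0.415, -0.3025) (array([ 0.4146, -0.3035]), array([ 0.414 , -0.3037]), 9.7, np.float64(10.0), array([0.0414, 0.0118]), 342, np.float64(0.039))
(0.514, -0.182) noneh.py:40: RuntimeWarning: Mean of empty slice.
  e=np.linalg.svd(P[:,:2]-P[:,:2].mean(0),full_matrices=False)[2][0]
  ret = um.true_divide(
```

```bash
python3 - <<'E'
from h import *
go((.4146,-.3035,.06,100),(.4146,-.3035,.025,100))
E
```

```text
(0.4146, -0.3035, 0.06, 100) -> [0.0034, -0.0036, 0.2816] [-0.0001, 0.0005, 0.0711] rows 3.4
(0.4146, -0.3035, 0.025, 100) -> [0.0035, -0.0036, 0.3516] [-0.0001, 0.0005, 0.0711] rows 4.2
```

>>> {"method": "play_rows", "body": {
  "moves": [
    [[0.0034, -0.0036, 0.28], [0, 0, 0.07]],
    [[0.0034, -0.0036, 0.28], [0, 0, 0.07]],
    [[0.0034, -0.0036, 0.28], [0, 0, 0.07]],
    [[0.0034, -0.0036, 0.28], [0, 0, 0.07]],
    [[0.0034, -0.0036, 0.28], [0, 0, 0.07]],
    [[0.0034, -0.0036, 0.28], [0, 0, 0.07]],
    [[0.0034, -0.0036, 0.31], [0, 0, 0.07]],
    [[0.0034, -0.0036, 0.33], [0, 0, 0.07]],
    [[0.0034, -0.0036, 0.345], [0, 0, 0.07]],
    [[0.0034, -0.0036, 0.351], [0, 0, 0.07]],
    [[0.0034, -0.0036, 0.351], [0, 0, 0.07]],
    [[0.0034, -0.0036, 0.351], [0, 0, 0.07]]
  ]
}}

```text
time_s: 4.17
position: [0.4145, -0.3056, 0.0259]
tool_rot: [0.0, -0.087, 0.996, -0.001]
force: [-0.3, 0.4, 0.5]
grip_width: 0.0515
gripper_force: 0.0
```

>>> {"method": "play_rows", "body": {
  "moves": [
    [[0, 0, 0], [0, 0, 0]],
    [[0, 0, 0], [0, 0, 0]],
    [[0, 0, 0], [0, 0, 0]],
    [[0, 0, 0], [0, 0, 0]],
    [[0, 0, 0], [0, 0, 0]],
    [[0, 0, 0], [0, 0, 0]]
  ],
  "claw": 0,
  "newtons": 40
}}

```text
time_s: 4.67
position: [0.4141, -0.3053, 0.025]
tool_rot: [0.0, -0.086, 0.996, -0.0]
force: [-0.7, 0.3, 0.8]
grip_width: 0.0001
gripper_force: 0.0
```

>>> {"method": "play_rows", "body": {
  "moves": [
    [[0, 0, -0.1], [0, 0, 0]],
    [[0, 0, -0.2], [0, 0, 0]],
    [[0, 0, -0.2], [0, 0, 0]],
    [[0, 0, -0.2], [0, 0, 0]],
    [[0, 0, -0.2], [0, 0, 0]]
  ]
}}

```text
time_s: 5.08
position: [0.4142, -0.3055, 0.1254]
tool_rot: [0.0, -0.086, 0.996, -0.001]
force: [-0.3, 0.2, -0.4]
grip_width: 0.0
gripper_force: 0.0
```

```bash
python3 - <<'E'
from h import *
W,im=look(save="pics/h1.png")
go((.4695,.0405,.12,114.5))
E
```

```text
t 5.08 pos [ 0.4142 -0.3055  0.1254] psi 99.92 j [-0.87  0.38  1.51 -0.    1.24 -2.61] F [-0.3  0.2 -0.4] w 0.0
(0.4695, 0.0405, 0.12, 114.5) -> [-0.2289, 0.6613, 0.0089] [0.002, -0.0009, -0.4862] rows 8.4
```

View pics/h1.png

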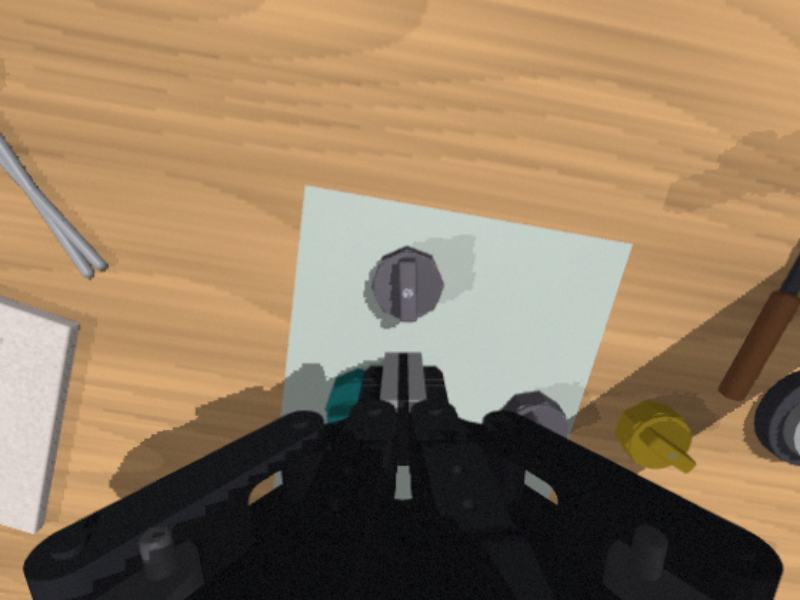

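The fingers closed on nothing. The cap shows at (408,285), several cm nearer the robot, so it has probably been knocked aside. I'll re-measure.

```bash
python3 - <<'E'
from h import *
W,im=look()
p=W[int(290*.7),int(408*.7)]; print(p); print(bar(W,p[:2]))
go((.415,-.3025,.2,100))
E
```

```text
t 5.13 pos [ 0.4137 -0.3049  0.1242] psi 99.92 j [-0.87  0.38  1.51  0.    1.24 -2.61] F [ 0.3  1.3 -0. ] w -0.0001
[ 0.41290459 -0.30302512  0.03953531]
(array([ 0.4147, -0.3037]), array([ 0.4136, -0.3037]), 10.3, np.float64(11.3), array([0.0419, 0.0115]), 550, np.float64(0.039))
(0.415, -0.3025, 0.2, 100) -> [-0.0034, 0.0043, -0.1526] [0.004, -0.0023, -0.0029] rows 1.8
```

```bash
python3 - <<'E'
from h import *
im,d,K,k1,M=cam("wrist"); W=cloud(d,K,k1,M)
T=np.array(env.calibration("wrist")["tool_from_camera"]); I=np.eye(4); Wt=cloud(d,K,k1,T)
for v in range(350,480,8): print(v,[Wt[int(v*.7),int(u*.7)].round(4).tolist() for u in(392,413)])
print(env.read_state()["tool_rot"])
E
```

```text
350 [[-0.0568, -0.0098, 0.122], [-0.0564, 0.0069, 0.1211]]
358 [[0.0105, -0.0048, -0.0455], [0.0108, 0.0026, -0.0461]]
366 [[0.0106, -0.0047, -0.0526], [0.0103, 0.0025, -0.052]]
374 [[0.0104, -0.0045, -0.0576], [0.0112, 0.0023, -0.0592]]
382 [[0.0106, -0.0044, -0.0638], [0.0105, 0.0022, -0.0636]]
390 [[0.0106, -0.0042, -0.0693], [0.0104, 0.0021, -0.0688]]
398 [[0.0106, -0.0041, -0.0736], [0.01, 0.002, -0.0725]]
406 [[0.0114, -0.0039, -0.0796], [0.0118, 0.0019, -0.0802]]
414 [[0.0116, -0.0038, -0.0834], [0.0115, 0.0018, -0.0833]]
422 [[0.0114, -0.0037, -0.0871], [0.0118, 0.0017, -0.0877]]
430 [[0.0099, -0.0037, -0.0886], [0.0106, 0.0017, -0.0897]]
438 [[0.0082, -0.0037, -0.0892], [0.0086, 0.0017, -0.0898]]
446 [[0.003, -0.0038, -0.0853], [0.0036, 0.0018, -0.0863]]
454 [[0.0004, -0.0039, -0.0848], [0.0001, 0.0018, -0.0844]]
462 [[-0.0014, -0.0039, -0.086], [-0.0019, 0.0018, -0.0854]]
470 [[-0.0052, -0.0039, -0.0846], [-0.0048, 0.0019, -0.0851]]
478 [[-0.0068, -0.0039, -0.0855], [-0.0068, 0.0019, -0.0854]]
[-8.39080972e-04 -8.63932855e-02  9.96260066e-01  1.17341091e-03]
```

The depth data puts the visible fingertips about 43 mm behind the reported TCP. I'll check that independently with the scene camera before going lower.

```bash
python3 - <<'E'
from h import *
print(env.read_state()["position"])
for n in("scene","top"):
    im,d,K,k1,M=cam(n); W=cloud(d,K,k1,M)
    s=(np.hypot(W[...,0]-.414,W[...,1]+.305)<.035)
    print(n,np.histogram(W[s][:,2],bins=np.arange(0,.26,.01))[0])
    if n=="scene":
        ys,xs=np.where(s); y0,x0=max(ys.min()-30,0),max(xs.min()-60,0); c=im[y0:ys.max()+30,x0:xs.max()+60]; c=cv2.resize(c,None,fx=3,fy=3,interpolation=cv2.INTER_CUBIC)[:600,:800]; cv2.imwrite("pics/s1.png",c); print(x0,y0)
E
```

```text
[ 0.41352788 -0.30476834  0.1235183 ]
scene [163  74 165  77   2   0   0   0   0   0   0   0   0   0   0   1  30  51
  50  46 103 168  91  79  98]
49 0
top [27  1  0  0  0  0  0  0  0  0  0  0  0  0  0  0  0  0  0  0  0  0  0  0
  0]
```

View pics/s1.png

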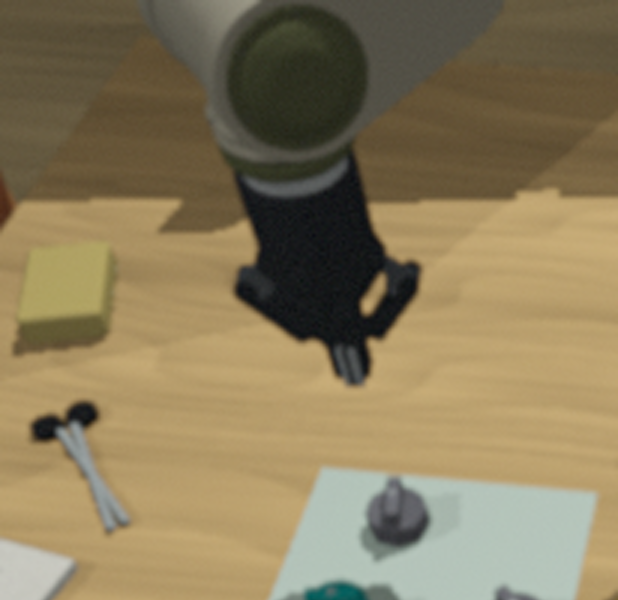

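The scene view agrees: the cap is at (398,510) and the fingertips end at (350,380), at z≈0.16 with the TCP reported at 0.1235. So the tips sit about 40 mm above the reported TCP, and I'll allow for that.

```bash
python3 - <<'E'
from h import *
go((.4147,-.3037,.06,100.3),(.4147,-.3037,-.014,100.3))
E
```

```text
(0.4147, -0.3037, 0.06, 100.3) -> [-0.0026, 0.0019, 0.1274] [0.004, -0.0024, -0.0129] rows 1.5
(0.4147, -0.3037, -0.014, 100.3) -> [-0.0028, 0.0016, 0.2754] [0.004, -0.0024, -0.0129] rows 3.3
```

>>> {"method": "play_rows", "body": {
  "moves": [
    [[0, 0, 0], [0, 0, 0]],
    [[0, 0, 0], [0, 0, 0]],
    [[-0.002, 0.002, 0.06], [0, 0, 0]],
    [[-0.002, 0.002, 0.12], [0, 0, 0]],
    [[-0.002, 0.002, 0.18], [0, 0, 0]],
    [[-0.002, 0.002, 0.21], [0, 0, 0]],
    [[-0.002, 0.002, 0.235], [0, 0, 0]],
    [[-0.002, 0.002, 0.25], [0, 0, 0]],
    [[-0.002, 0.002, 0.265], [0, 0, 0]],
    [[-0.002, 0.002, 0.275], [0, 0, 0]],
    [[-0.002, 0.002, 0.275], [0, 0, 0]]
  ],
  "claw": 0.6
}}

```text
time_s: 6.25
position: [0.4147, -0.304, -0.0131]
tool_rot: [-0.0, -0.086, 0.996, 0.0]
force: [0.1, -0.6, 0.6]
grip_width: 0.0511
gripper_force: 0.0
```

>>> {"method": "play_rows", "body": {
  "moves": [
    [[0, 0, 0], [0, 0, 0]],
    [[0, 0, 0], [0, 0, 0]],
    [[0, 0, 0], [0, 0, 0]],
    [[0, 0, 0], [0, 0, 0]],
    [[0, 0, 0], [0, 0, 0]],
    [[0, 0, 0], [0, 0, 0]]
  ],
  "claw": 0,
  "newtons": 40
}}

```text
time_s: 6.75
position: [0.4152, -0.3045, -0.0119]
tool_rot: [0.0, -0.086, 0.996, -0.001]
force: [-0.9, -0.0, 6.8]
grip_width: 0.0109
gripper_force: 40.8
```

>>> {"method": "play_rows", "body": {
  "moves": [
    [[0, 0, -0.06], [0, 0, 0]],
    [[0, 0, -0.12], [0, 0, 0]],
    [[0, 0, -0.2], [0, 0, 0]],
    [[0, 0, -0.2], [0, 0, 0]],
    [[0, 0, -0.2], [0, 0, 0]]
  ]
}}

```text
time_s: 7.17
position: [0.4155, -0.3048, 0.0892]
tool_rot: [0.001, -0.087, 0.996, -0.002]
force: [-0.5, 0.2, -0.6]
grip_width: 0.0108
gripper_force: 40.0
```

```bash
python3 - <<'E'
from h import *
W,im=look(save="pics/h2.png")
go((.4695,.0405,.1,115))
E
```

```text
t 7.17 pos [ 0.4155 -0.3048  0.0892] psi 99.92 j [-0.86  0.43  1.56  0.    1.15 -2.61] F [-0.5  0.2 -0.6] w 0.0108
(0.4695, 0.0405, 0.1, 115) -> [-0.2264, 0.66, -0.0252] [-0.0014, 0.0006, -0.5027] rows 8.4
```

View pics/h2.png

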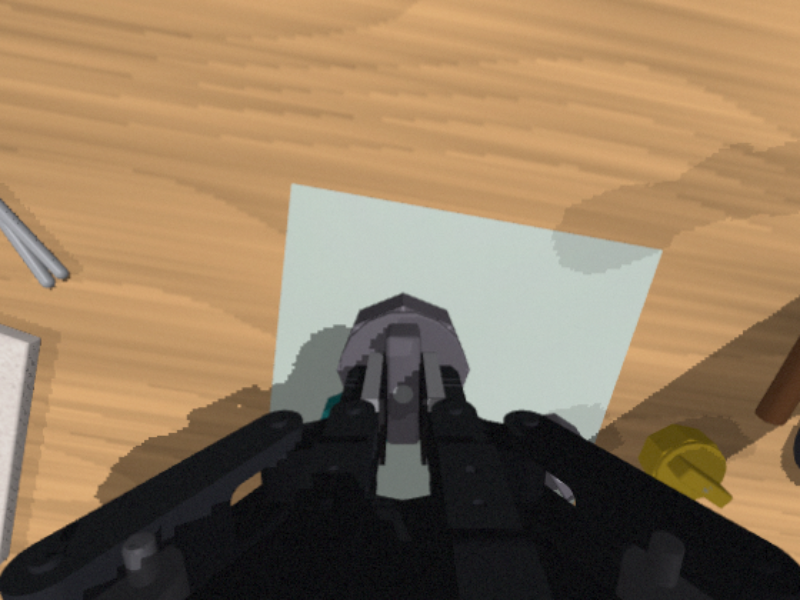

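The cap is gripped and its button shows at (403,395). From that I can find the cap's axis in the tool frame.

```bash
python3 - <<'E'
from h import *
im,d,K,k1,M=cam("wrist"); T=np.array(env.calibration("wrist")["tool_from_camera"]); W=cloud(d,K,k1,T)
print("button",onz((403*.7,395*.7),-.0505,K,k1,T))
for v in range(315,445,8): print(v,W[int(v*.7),282].round(4).tolist())
s=(abs(W[...,1])<.027)&(W[...,2]>-.037)&(W[...,2]<-.03)&(W[...,0]>-.03)&(W[...,0]<.04)
P=W[s]; print("body top",len(P),P.min(0),P.max(0),P[:,2].mean())
E
```

```text
button [-0.00147298 -0.00079031 -0.0505    ]
315 [0.023, -0.0009, -0.0353]
323 [0.0211, -0.0009, -0.0394]
331 [0.0203, -0.0008, -0.0447]
339 [0.0197, -0.0008, -0.0511]
347 [0.0176, -0.0008, -0.0522]
355 [0.0146, -0.0008, -0.0522]
363 [0.0109, -0.0008, -0.0511]
371 [0.0087, -0.0008, -0.0519]
379 [0.0055, -0.0008, -0.0518]
387 [0.0024, -0.0008, -0.0511]
395 [-0.0001, -0.0008, -0.0525]
403 [-0.0042, -0.0008, -0.0511]
411 [-0.0066, -0.0008, -0.0518]
419 [-0.01, -0.0008, -0.0518]
427 [-0.0127, -0.0008, -0.0519]
435 [-0.017, -0.0008, -0.0508]
443 [-0.0206, -0.0008, -0.0506]
body top 2035 [-0.00577896 -0.02673507 -0.03699826] [ 0.02552141  0.02471757 -0.03007479] -0.034785589025205246
```

```bash
python3 - <<'E'
from h import *
go((.4683,.0408,.09,115),(.4683,.0408,.06,115))
E
```

```text
(0.4683, 0.0408, 0.09, 115) -> [-0.2247, 0.6602, -0.006] [0.0024, -0.001, -0.5028] rows 8.4
(0.4683, 0.0408, 0.06, 115) -> [-0.2247, 0.6601, 0.054] [0.0024, -0.001, -0.5028] rows 8.4
```

>>> {"method": "play_rows", "body": {
  "moves": [
    [[-0.08, 0.22, -0.01], [0, 0, -0.2]],
    [[-0.08, 0.22, -0.01], [0, 0, -0.2]],
    [[-0.08, 0.22, -0.01], [0, 0, -0.2]],
    [[-0.15, 0.44, -0.01], [0, 0, -0.4]],
    [[-0.15, 0.44, -0.01], [0, 0, -0.4]],
    [[-0.2247, 0.66, -0.005], [0, 0, -0.503]],
    [[-0.2247, 0.66, -0.005], [0, 0, -0.503]],
    [[-0.2247, 0.66, -0.005], [0, 0, -0.503]],
    [[-0.2247, 0.66, -0.005], [0, 0, -0.503]],
    [[-0.2247, 0.66, 0.03], [0, 0, -0.503]],
    [[-0.2247, 0.66, 0.054], [0, 0, -0.503]],
    [[-0.2247, 0.66, 0.054], [0, 0, -0.503]]
  ]
}}

```text
time_s: 8.27
position: [0.4666, 0.0411, 0.0574]
tool_rot: [-0.003, -0.217, 0.976, 0.001]
force: [-1.0, 0.3, -0.8]
grip_width: 0.0108
gripper_force: 40.0
```

>>> {"method": "play_rows", "body": {
  "moves": [
    [[0, 0, 0], [0, 0, 0]],
    [[0, 0, 0], [0, 0, 0]]
  ]
}}

```text
time_s: 8.43
position: [0.4687, 0.04, 0.0603]
tool_rot: [-0.0, -0.216, 0.976, 0.0]
force: [-0.1, -0.2, -1.2]
grip_width: 0.011
gripper_force: 40.0
```

```bash
cat >> h.py <<'E'
def circ(W,im,lo,hi,c=(.4695,.0405),R0=.042):
    "fit circle of fixed radius centre to the outer edge points"
    from scipy.optimize import least_squares
    rr=np.hypot(W[...,0]-c[0],W[...,1]-c[1]); s=(rr<.055)&(W[...,2]>lo)&(W[...,2]<hi)
    P=W[s][:,:2]; a=np.arctan2(P[:,1]-c[1],P[:,0]-c[0]); r=np.hypot(*(P-c).T); E=[]
    for b in np.arange(-np.pi,np.pi,.1):
        k=(a>=b)&(a<b+.1)
        if k.sum()>3 and r[k].max()>R0-.006: E.append(P[k][r[k].argmax()])
    E=np.array(E); f=least_squares(lambda p:np.hypot(E[:,0]-p[0],E[:,1]-p[1])-R0,c,loss="soft_l1",f_scale=.0005)
    return f.x.round(4),len(E),np.abs(f.fun).mean().round(5)
E
python3 - <<'E'
from h import *
W,im=look()
print(circ(W,im,.011,.021))
print([env.read_state()["position"].round(4).tolist() for _ in range(2)])
T=np.array(env.calibration("wrist")["tool_from_camera"])
im,d,K,k1,M=cam("wrist"); print(circ(cloud(d,K,k1,M),im,.011,.021)); Wt=cloud(d,K,k1,T)
for v in range(315,450,16): print(v,Wt[int(v*.7),282].round(4).tolist())
z=np.load("w2.npz"); W2=cloud(z["d"],z["K"],float(z["k1"]),z["M"]); print(circ(W2,0,.011,.021),circ(W2,0,.023,.03,R0=.031))
E
```

```text
t 8.43 pos [0.4687 0.04   0.0603] psi 114.98 j [-0.17  0.4   1.72 -0.    1.02 -2.17] F [-0.1 -0.2 -1.2] w 0.011
(array([0.4698, 0.0406]), 43, np.float64(0.00032))
[[0.4689, 0.0399, 0.0607], [0.4689, 0.0399, 0.0607]]
(array([0.4699, 0.0406]), 43, np.float64(0.00031))
315 [0.0229, -0.0009, -0.0342]
331 [0.0209, -0.0009, -0.0454]
347 [0.0179, -0.0009, -0.0522]
363 [0.0113, -0.0009, -0.0513]
379 [0.0061, -0.0009, -0.0525]
395 [-0.0003, -0.0009, -0.0517]
411 [-0.0072, -0.0009, -0.0503]
427 [-0.0128, -0.0009, -0.0514]
443 [-0.0204, -0.0009, -0.0506]
(array([0.4692, 0.0401]), 63, np.float64(0.00061)) (array([0.4694, 0.0402]), 63, np.float64(0.00055))
```

>>> {"method": "play_rows", "body": {
  "moves": [
    [[-0.0006, 0.0012, 0.02], [0, 0, 0]],
    [[-0.0006, 0.0012, 0.04], [0, 0, 0]],
    [[-0.0006, 0.0012, 0.055], [0, 0, 0]],
    [[-0.0006, 0.0012, 0.065], [0, 0, 0]],
    [[-0.0006, 0.0012, 0.072], [0, 0, 0]],
    [[-0.0006, 0.0012, 0.077], [0, 0, 0]],
    [[-0.0006, 0.0012, 0.081], [0, 0, 0]],
    [[-0.0006, 0.0012, 0.083], [0, 0, 0]],
    [[-0.0006, 0.0012, 0.083], [0, 0, 0]],
    [[-0.0006, 0.0012, 0.083], [0, 0, 0]]
  ]
}}

```text
time_s: 9.37
position: [0.4692, 0.0408, 0.0202]
tool_rot: [0.001, -0.217, 0.976, -0.0]
force: [-4.7, -0.3, 13.2]
grip_width: 0.0109
gripper_force: 41.8
```

>>> {"method": "play_rows", "body": {
  "moves": [
    [[0, 0, 0.0006], [0, 0, 0.17]],
    [[0, 0, 0.0012], [0, 0, 0.34]],
    [[0, 0, 0.0018], [0, 0, 0.51]],
    [[0, 0, 0.0024], [0, 0, 0.68]],
    [[0, 0, 0.003], [0, 0, 0.85]],
    [[0, 0, 0.003], [0, 0, 0.85]]
  ],
  "newtons": 30
}}

```text
time_s: 9.87
position: [0.4704, 0.0406, 0.0189]
tool_rot: [0.002, 0.007, 1.0, -0.0]
force: [-0.3, 0.8, 11.6]
grip_width: 0.0113
gripper_force: 41.6
```

```bash
python3 - <<'E'
from h import *
s=env.read_state(); print(s["force"],s["moment"],s["position"])
E
```

```text
[-0.33083786  0.82750595 11.60557727] [ 0.22026762  0.05614814 -0.04297129] [0.470375   0.04060171 0.01894062]
```

>>> {"method": "play_rows", "body": {
  "moves": [
    [[0, 0, 0.0004], [0, 0, 0.12]],
    [[0, 0, 0.0008], [0, 0, 0.24]],
    [[0, 0, 0.001], [0, 0, 0.3]],
    [[0, 0, 0.001], [0, 0, 0.3]]
  ]
}}

```text
time_s: 10.2
position: [0.4704, 0.0408, 0.0184]
tool_rot: [0.002, 0.084, 0.996, 0.0]
force: [0.8, 1.8, 12.0]
grip_width: 0.0105
gripper_force: 41.5
```

```bash
cat >> h.py <<'E'
def st():
    s=env.read_state(); q=s["tool_rot"]; m=R.from_quat([q[1],q[2],q[3],q[0]]).as_matrix()
    print("t",round(s["time_s"],2),"pos",s["position"].round(4),"psi",np.degrees(np.arctan2(m[1,1],m[0,1])).round(1),"j6",s["joints"][5].round(2),"F",s["force"].round(1),"M",s["moment"].round(3),"w",round(s["grip_width"],4))
def press(z0):
    "bar top height and button area seen by the wrist camera, in tool z"
E
python3 -c "
from h import *
st()"
```

```text
t 10.2 pos [0.4704 0.0408 0.0184] psi 80.4 j6 -1.57 F [ 0.8  1.8 12. ] M [ 0.335 -0.031 -0.06 ] w 0.0105
```

>>> {"method": "play_rows", "body": {
  "moves": [
    [[0, 0, 0.0006], [0, 0, 0.17]],
    [[0, 0, 0.0012], [0, 0, 0.34]],
    [[0, 0, 0.0012], [0, 0, 0.34]]
  ]
}}

```text
time_s: 10.45
position: [0.4703, 0.0405, 0.0179]
tool_rot: [0.002, 0.173, 0.985, -0.0]
force: [-0.3, 0.6, 12.5]
grip_width: 0.0109
gripper_force: 41.7
```

```bash
python3 -c "
from h import *
st()"
```

```text
t 10.45 pos [0.4703 0.0405 0.0179] psi 70.0 j6 -1.39 F [-0.3  0.6 12.5] M [ 0.103  0.178 -0.084] w 0.0109
```

>>> {"method": "play_rows", "body": {
  "moves": [
    [[0, 0, 0.0006], [0, 0, 0.17]],
    [[0, 0, 0.0012], [0, 0, 0.34]],
    [[0, 0, 0.0018], [0, 0, 0.5]],
    [[0, 0, 0.0018], [0, 0, 0.5]]
  ]
}}

```text
time_s: 10.78
position: [0.4702, 0.0406, 0.017]
tool_rot: [0.002, 0.3, 0.954, 0.0]
force: [0.4, 0.6, 12.8]
grip_width: 0.011
gripper_force: 41.8
```

```bash
python3 -c "
from h import *
st()"
```

```text
t 10.78 pos [0.4702 0.0406 0.017 ] psi 55.1 j6 -1.13 F [ 0.4  0.6 12.8] M [ 0.057  0.194 -0.091] w 0.011
```

>>> {"method": "play_rows", "body": {
  "moves": [
    [[0, 0, 0.0006], [0, 0, 0.17]],
    [[0, 0, 0.0012], [0, 0, 0.34]],
    [[0, 0, 0.0018], [0, 0, 0.51]],
    [[0, 0, 0.0024], [0, 0, 0.68]],
    [[0, 0, 0.003], [0, 0, 0.85]],
    [[0, 0, 0.0034], [0, 0, 1.0]],
    [[0, 0, 0.0034], [0, 0, 1.0]]
  ]
}}

```text
time_s: 11.37
position: [0.4703, 0.0407, 0.0153]
tool_rot: [0.002, 0.537, 0.844, 0.001]
force: [0.1, 0.9, 11.2]
grip_width: 0.0111
gripper_force: 41.7
```

>>> {"method": "play_rows", "body": {
  "moves": [
    [[0, 0, 0.0006], [0, 0, 0.17]],
    [[0, 0, 0.0012], [0, 0, 0.34]],
    [[0, 0, 0.0018], [0, 0, 0.5]],
    [[0, 0, 0.0018], [0, 0, 0.5]]
  ]
}}

```text
time_s: 11.7
position: [0.4704, 0.0407, 0.0144]
tool_rot: [0.002, 0.642, 0.766, 0.001]
force: [0.7, -0.5, 12.2]
grip_width: 0.0105
gripper_force: 41.7
```

```bash
python3 -c "
from h import *
st()"
```

```text
t 11.7 pos [0.4704 0.0407 0.0144] psi 10.0 j6 -0.34 F [ 0.7 -0.5 12.2] M [ 0.11   0.    -0.077] w 0.0105
```

>>> {"method": "play_rows", "body": {
  "moves": [
    [[0, 0, 0.0006], [0, 0, 0.1]],
    [[0, 0, 0.0008], [0, 0, 0.2]],
    [[0, 0, 0.0008], [0, 0, 0.2]]
  ]
}}

```text
time_s: 11.95
position: [0.4707, 0.0406, 0.0141]
tool_rot: [0.002, 0.681, 0.732, 0.001]
force: [0.9, 0.4, 13.0]
grip_width: 0.0108
gripper_force: 41.8
```

```bash
python3 - <<'E'
from h import *
st()
im,d,K,k1,M=cam("wrist"); T=np.array(env.calibration("wrist")["tool_from_camera"]); W=cloud(d,K,k1,T)
for v in range(339,450,8): print(v,[W[int(v*.7),u].round(4).tolist() for u in (276,279,282,285)])
cv2.imwrite("pics/b1.png",cv2.resize(im[200:330,200:370],None,fx=4,fy=4,interpolation=cv2.INTER_CUBIC))
E
```

```text
t 11.95 pos [0.4707 0.0406 0.0141] psi 4.1 j6 -0.24 F [ 0.9  0.4 13. ] M [-0.029 -0.014 -0.106] w 0.0108
339 [[0.0191, -0.0023, -0.051], [0.0193, -0.0008, -0.0516], [0.0194, 0.0006, -0.0519], [0.0193, 0.002, -0.0516]]
347 [[0.0171, -0.0022, -0.0524], [0.0168, -0.0008, -0.0515], [0.0167, 0.0006, -0.0513], [0.0162, 0.002, -0.0501]]
355 [[0.0136, -0.0023, -0.0513], [0.0138, -0.0008, -0.0519], [0.0137, 0.0006, -0.0515], [0.0139, 0.002, -0.0521]]
363 [[0.011, -0.0023, -0.0526], [0.0105, -0.0009, -0.0514], [0.0105, 0.0006, -0.0515], [0.0104, 0.002, -0.0513]]
371 [[0.0076, -0.0023, -0.0509], [0.0082, -0.0009, -0.0521], [0.0077, 0.0006, -0.0512], [0.0081, 0.002, -0.0519]]
379 [[0.0046, -0.0023, -0.0513], [0.0051, -0.0009, -0.0524], [0.0043, 0.0006, -0.0508], [0.0044, 0.002, -0.0509]]
387 [[0.0024, -0.0023, -0.0523], [0.002, -0.0009, -0.0516], [0.002, 0.0006, -0.0514], [0.0021, 0.002, -0.0516]]
395 [[0.0007, -0.0023, -0.0551], [0.0004, -0.0009, -0.0545], [0.0012, 0.0006, -0.0559], [0.0011, 0.002, -0.0558]]
403 [[-0.002, -0.0023, -0.056], [-0.0029, -0.0009, -0.0544], [-0.0018, 0.0006, -0.0562], [-0.0021, 0.002, -0.0557]]
411 [[-0.0075, -0.0024, -0.0512], [-0.0073, -0.0009, -0.0515], [-0.0074, 0.0006, -0.0515], [-0.0067, 0.0021, -0.0526]]
419 [[-0.0111, -0.0024, -0.0509], [-0.0108, -0.0009, -0.0514], [-0.0107, 0.0006, -0.0517], [-0.0115, 0.0021, -0.0503]]
427 [[-0.0137, -0.0024, -0.0514], [-0.0143, -0.0009, -0.0505], [-0.0138, 0.0006, -0.0512], [-0.0134, 0.0021, -0.0519]]
435 [[-0.017, -0.0024, -0.0516], [-0.0167, -0.0009, -0.0521], [-0.0179, 0.0006, -0.0503], [-0.0166, 0.0021, -0.0523]]
443 [[-0.0212, -0.0025, -0.0507], [-0.0209, -0.0009, -0.0512], [-0.0212, 0.0006, -0.0507], [-0.0211, 0.0021, -0.0509]]
```

View pics/b1.png

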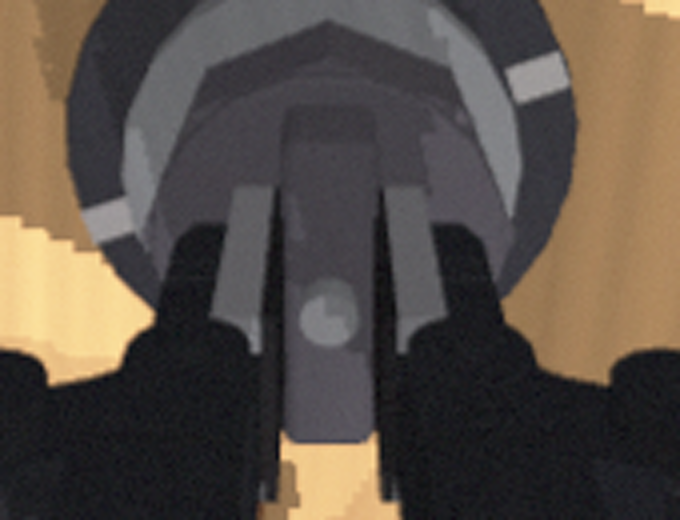

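The button at (330,312) in the crop stands about 4 mm proud in depth, so this cap is sound. I'll nudge it to the dead stop, then unscrew.

>>> {"method": "play_rows", "body": {
  "moves": [
    [[0, 0, 0.0004], [0, 0, 0.06]],
    [[0, 0, 0.0004], [0, 0, 0.12]],
    [[0, 0, 0.0004], [0, 0, 0.12]]
  ]
}}

```text
time_s: 12.25
position: [0.4702, 0.0406, 0.014]
tool_rot: [0.002, 0.703, 0.711, 0.001]
force: [-1.9, -0.2, 17.4]
grip_width: 0.0111
gripper_force: 42.3
```

```bash
python3 - <<'E'
from h import *
st()
E
```

```text
t 12.25 pos [0.4702 0.0406 0.014 ] psi 0.6 j6 -0.18 F [-1.9 -0.2 17.4] M [-0.062  0.388 -0.018] w 0.0111
```

>>> {"method": "play_rows", "body": {
  "moves": [
    [[0, 0, -0.0012], [0, 0, -0.17]],
    [[0, 0, -0.0018], [0, 0, -0.34]],
    [[0, 0, -0.0024], [0, 0, -0.51]],
    [[0, 0, -0.003], [0, 0, -0.68]],
    [[0, 0, -0.0035], [0, 0, -0.85]],
    [[0, 0, -0.004], [0, 0, -1.0]],
    [[0, 0, -0.004], [0, 0, -1.0]]
  ]
}}

```text
time_s: 12.83
position: [0.4705, 0.0407, 0.0156]
tool_rot: [0.002, 0.493, 0.87, 0.001]
force: [0.0, -0.4, 10.4]
grip_width: 0.0109
gripper_force: 41.4
```

```bash
python3 - <<'E'
from h import *
st()
E
```

```text
t 12.83 pos [0.4705 0.0407 0.0156] psi 30.9 j6 -0.71 F [ 0.  -0.4 10.4] M [ 0.021 -0.016  0.037] w 0.0109
```

>>> {"method": "play_rows", "body": {
  "moves": [
    [[0, 0, -0.0006], [0, 0, -0.17]],
    [[0, 0, -0.0012], [0, 0, -0.34]],
    [[0, 0, -0.0018], [0, 0, -0.51]],
    [[0, 0, -0.0024], [0, 0, -0.68]],
    [[0, 0, -0.003], [0, 0, -0.85]],
    [[0, 0, -0.0034], [0, 0, -1.0]],
    [[0, 0, -0.0034], [0, 0, -1.0]]
  ]
}}

```text
time_s: 13.42
position: [0.4703, 0.0408, 0.0174]
tool_rot: [0.002, 0.251, 0.968, 0.0]
force: [-0.8, -0.4, 10.7]
grip_width: 0.0108
gripper_force: 41.5
```

>>> {"method": "play_rows", "body": {
  "moves": [
    [[0, 0, -0.0006], [0, 0, -0.17]],
    [[0, 0, -0.0012], [0, 0, -0.34]],
    [[0, 0, -0.0018], [0, 0, -0.51]],
    [[0, 0, -0.0024], [0, 0, -0.68]],
    [[0, 0, -0.003], [0, 0, -0.85]],
    [[0, 0, -0.0034], [0, 0, -1.0]],
    [[0, 0, -0.0034], [0, 0, -1.0]]
  ]
}}

```text
time_s: 14.0
position: [0.47, 0.0407, 0.019]
tool_rot: [0.002, -0.008, 1.0, -0.0]
force: [-1.2, -0.8, 11.5]
grip_width: 0.0106
gripper_force: 41.5
```

```bash
python3 - <<'E'
from h import *
st()
E
```

```text
t 14.0 pos [0.47   0.0407 0.019 ] psi 91.0 j6 -1.75 F [-1.2 -0.8 11.5] M [-0.17   0.278 -0.037] w 0.0106
```

>>> {"method": "play_rows", "body": {
  "moves": [
    [[0, 0, -0.0006], [0, 0, -0.17]],
    [[0, 0, -0.0012], [0, 0, -0.34]],
    [[0, 0, -0.0018], [0, 0, -0.51]],
    [[0, 0, -0.0024], [0, 0, -0.68]],
    [[0, 0, -0.003], [0, 0, -0.8]],
    [[0, 0, -0.005], [0, 0, -0.8]],
    [[0, 0, -0.008], [0, 0, -0.8]]
  ]
}}

```text
time_s: 14.58
position: [0.4689, 0.0409, 0.0219]
tool_rot: [0.0, -0.214, 0.977, -0.0]
force: [-0.6, -0.3, -1.4]
grip_width: 0.0111
gripper_force: 40.0
```

>>> {"method": "play_rows", "body": {
  "moves": [
    [[0, 0, -0.01], [0, 0, 0]],
    [[0, 0, -0.03], [0, 0, 0]],
    [[0, 0, -0.06], [0, 0, 0]],
    [[0, 0, -0.13], [0, 0, 0]],
    [[0, 0, -0.2], [0, 0, 0]],
    [[0, 0, -0.28], [0, 0, 0]],
    [[0, 0, -0.36], [0, 0, 0]],
    [[0, 0, -0.36], [0, 0, 0]]
  ]
}}

```text
time_s: 15.25
position: [0.4715, 0.0405, 0.209]
tool_rot: [0.006, -0.214, 0.977, -0.002]
force: [0.3, -0.5, -0.4]
grip_width: 0.011
gripper_force: 40.0
```

```bash
python3 - <<'E'
from h import *
st()
def lane(W):
    s=(W[...,0]>.40)&(W[...,0]<.72)&(W[...,1]>.17)&(W[...,1]<.28)
    zz=.13-(W[...,0]-.426)*np.tan(.4)
    f=s&(abs(W[...,2]-zz)<.006)&(abs(W[...,1]-.224)<.022)
    P=W[f]; A=np.c_[P[:,:2],np.ones(len(P))]; c=np.linalg.lstsq(A,P[:,2],rcond=None)[0]
    print("plane",c.round(4),len(P),"upper x",np.percentile(P[:,0],[0,1,99,100]).round(4),"z at edge",c@[.426,.224,1])
    h=W[...,2]-(W[...,:2]@c[:2]+c[2])
    for a in(.44,.5,.56,.62,.67):
        k=s&(abs(W[...,0]-a)<.015); 
        fl=W[k&(abs(h)<.006)][:,1]; r=W[k&(h>.011)&(h<.022)][:,1]
        print(a,"floor",fl.min().round(4),fl.max().round(4),"rail",np.percentile(r[r<.224],[5,95]).round(4) if (r<.224).any() else 0,np.percentile(r[r>.224],[5,95]).round(4) if (r>.224).any() else 0)
z=np.load("top0.npz"); lane(cloud(z["d"],z["K"],float(z["k1"]),z["M"]))
im,d,K,k1,M=cam("scene"); lane(cloud(d,K,k1,M))
E
```

```text
t 15.25 pos [0.4715 0.0405 0.209 ] psi 114.7 j6 -2.17 F [ 0.3 -0.5 -0.4] M [ 0.035 -0.03  -0.063] w 0.011
plane [-0.4209  0.0077  0.3073] 1876 upper x [0.4231 0.4256 0.6922 0.7188] z at edge 0.12966947067858015
0.44 floor 0.1966 0.2672 rail [0.1963 0.2004] [0.2647 0.2683]
0.5 floor 0.1944 0.2648 rail [0.1948 0.1978] [0.2624 0.2659]
0.56 floor 0.1925 0.2621 rail [0.1927 0.196 ] [0.2602 0.2642]
0.62 floor 0.1911 0.2599 rail [0.1909 0.195 ] [0.2586 0.2616]
0.67 floor 0.1901 0.2587 rail [0.1893 0.1922] [0.2574 0.2601]
plane [-0.4245  0.0084  0.3085] 2874 upper x [0.4232 0.4282 0.6868 0.7192] z at edge 0.12954647746142472
0.44 floor 0.1965 0.2673 rail [0.1967 0.2019] [0.2657 0.2687]
0.5 floor 0.194 0.2648 rail [0.1949 0.1979] [0.2634 0.2666]
0.56 floor 0.1934 0.2633 rail [0.1934 0.1966] [0.2618 0.2651]
0.62 floor 0.1912 0.2619 rail [0.1918 0.1947] [0.2602 0.2634]
0.67 floor 0.1896 0.2602 rail [0.1903 0.1935] [0.2589 0.2622]
```

The cap came off the gauge freely. Next I'll compute the move to the lane's loading point.

```bash
cat >> h.py <<'E'
N=R.from_euler("zy",[-np.radians(1.75),.4],degrees=False); N=(R.from_euler("z",-1.75,degrees=True)*R.from_euler("y",.4)).as_matrix()[:,2]
LOAD=np.array([.4664,.2318,.1125])
def lanep(h): return (*(LOAD+N*(h-.0137)).round(4),88.25,.4)
E
python3 - <<'E'
from h import *
go((.4683,.0408,.209,115-26.75),lanep(.07))
go(lanep(.07),frm=(.4683,.0408,.209,115-26.75))
go(lanep(.01),lanep(.002),frm=lanep(.07))
go(lanep(.07),lanep(.002))
E
```

```text
(0.4683, 0.0408, 0.209, 88.25) -> [0.0034, 0.0018, -0.0074] [-0.0057, 0.0146, 0.8805] rows 3.7
(np.float64(0.4883), np.float64(0.2311), np.float64(0.1644), 88.25, 0.4) -> [-0.1912, 0.3314, 0.0816] [-0.1587, 0.7699, 0.8676] rows 4.9
(np.float64(0.4883), np.float64(0.2311), np.float64(0.1644), 88.25, 0.4) -> [-0.0284, 0.3816, 0.0892] [0.0233, 0.7636, 0.0] rows 4.7
(np.float64(0.465), np.float64(0.2318), np.float64(0.1091), 88.25, 0.4) -> [-0.0001, 0.0014, 0.12] [0.0, 0.0, 0.0] rows 1.4
(np.float64(0.4618), np.float64(0.2319), np.float64(0.1017), 88.25, 0.4) -> [0.0, 0.0016, 0.1361] [0.0, 0.0, 0.0] rows 1.6
(np.float64(0.4883), np.float64(0.2311), np.float64(0.1644), 88.25, 0.4) -> [-0.1912, 0.3314, 0.0816] [-0.1587, 0.7699, 0.8676] rows 4.9
(np.float64(0.4618), np.float64(0.2319), np.float64(0.1017), 88.25, 0.4) -> [-0.1429, 0.3555, 0.2066] [-0.1587, 0.7699, 0.8676] rows 5.2
```

>>> {"method": "play_rows", "body": {
  "moves": [
    [[-0.1, 0.17, 0.03], [-0.08, 0.38, 0.43]],
    [[-0.15, 0.25, 0.05], [-0.12, 0.58, 0.65]],
    [[-0.191, 0.331, 0.08], [-0.159, 0.77, 0.868]],
    [[-0.191, 0.331, 0.08], [-0.159, 0.77, 0.868]],
    [[-0.191, 0.331, 0.08], [-0.159, 0.77, 0.868]],
    [[-0.191, 0.331, 0.08], [-0.159, 0.77, 0.868]],
    [[-0.191, 0.331, 0.08], [-0.159, 0.77, 0.868]],
    [[-0.191, 0.331, 0.08], [-0.159, 0.77, 0.868]],
    [[-0.191, 0.331, 0.08], [-0.159, 0.77, 0.868]],
    [[-0.191, 0.331, 0.08], [-0.159, 0.77, 0.868]]
  ]
}}

```text
time_s: 16.13
position: [0.4862, 0.2303, 0.1626]
tool_rot: [-0.202, 0.015, 0.979, -0.002]
force: [-0.5, -0.3, -0.9]
grip_width: 0.0109
gripper_force: 40.0
```

```bash
python3 - <<'E'
from h import *
st(); go(lanep(.03),lanep(.002))
W,im=look(save="pics/l1.png")
E
```

```text
t 16.13 pos [0.4862 0.2303 0.1626] psi 88.4 j6 -1.35 F [-0.5 -0.3 -0.9] M [-0.005 -0.215  0.069] w 0.0109
(np.float64(0.4727), np.float64(0.2316), np.float64(0.1275), 88.25, 0.4) -> [-0.0028, 0.0026, 0.0751] [0.0029, -0.012, 0.0004] rows 0.9
(np.float64(0.4618), np.float64(0.2319), np.float64(0.1017), 88.25, 0.4) -> [-0.0031, 0.0032, 0.1311] [0.0029, -0.012, 0.0004] rows 1.6
t 16.13 pos [0.4862 0.2303 0.1626] psi 88.37 j [ 0.18  0.59  1.1   0.08  1.85 -1.35] F [-0.5 -0.3 -0.9] w 0.0109
```

View pics/l1.png

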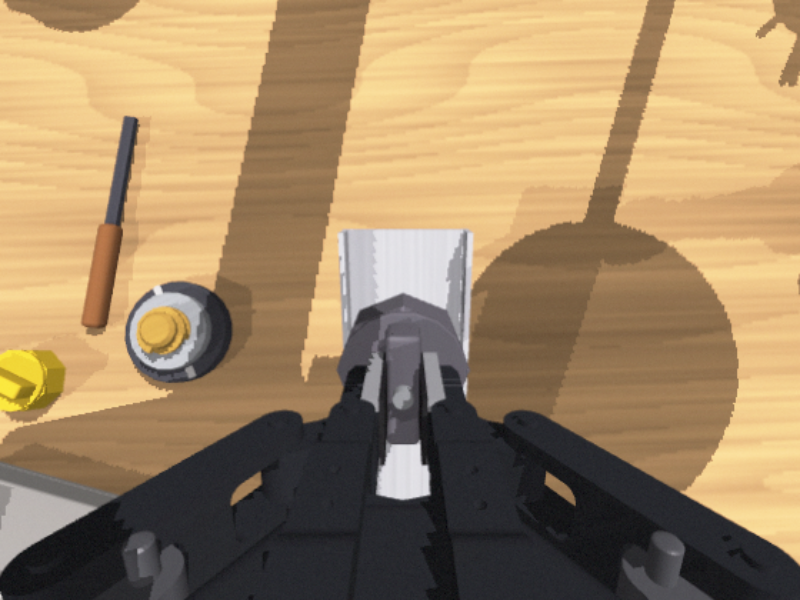

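The lane is directly behind the cap, with its rails at columns 342 and 472. The raised button at (402,398) is still visible. I'll lower and release.

>>> {"method": "play_rows", "body": {
  "moves": [
    [[-0.003, 0.003, 0.04], [0, 0, 0]],
    [[-0.003, 0.003, 0.08], [0, 0, 0]],
    [[-0.003, 0.003, 0.105], [0, 0, 0]],
    [[-0.003, 0.003, 0.12], [0, 0, 0]],
    [[-0.003, 0.003, 0.127], [0, 0, 0]],
    [[-0.003, 0.003, 0.131], [0, 0, 0]],
    [[-0.003, 0.003, 0.131], [0, 0, 0]],
    [[-0.003, 0.003, 0.131], [0, 0, 0]]
  ]
}}

```text
time_s: 16.85
position: [0.4626, 0.2326, 0.1019]
tool_rot: [-0.201, 0.015, 0.979, -0.002]
force: [0.0, -0.5, 4.0]
grip_width: 0.011
gripper_force: 40.6
```

>>> {"method": "play_rows", "body": {
  "moves": [
    [[0, 0, 0], [0, 0, 0]],
    [[0, 0, 0], [0, 0, 0]],
    [[0, 0, 0], [0, 0, 0]],
    [[0, 0, 0], [0, 0, 0]],
    [[0, 0, 0], [0, 0, 0]],
    [[0, 0, 0], [0, 0, 0]],
    [[0, 0, 0], [0, 0, 0]],
    [[0, 0, 0], [0, 0, 0]]
  ],
  "claw": 0.45
}}

```text
time_s: 17.52
position: [0.4617, 0.2327, 0.1009]
tool_rot: [-0.203, 0.015, 0.979, -0.002]
force: [-0.6, -0.3, -0.3]
grip_width: 0.0386
gripper_force: 0.0
```

>>> {"method": "play_rows", "body": {
  "moves": [
    [[0, 0, -0.04], [0, 0, 0]],
    [[0, 0, -0.1], [0, 0, 0]],
    [[0, 0, -0.18], [0, 0, 0]],
    [[0, 0, -0.2], [0, 0, 0]],
    [[0, 0, -0.2], [0, 0, 0]]
  ]
}}

```text
time_s: 17.93
position: [0.5031, 0.2327, 0.195]
tool_rot: [-0.2, 0.015, 0.98, -0.002]
force: [-0.0, -0.1, -2.0]
grip_width: 0.0384
gripper_force: 0.0
```

```bash
cat >> h.py <<'E'
def lanecheck():
    im,d,K,k1,M=cam("top"); W=cloud(d,K,k1,M)
    c=np.array([-.4227,.008,.3079]); h=W[...,2]-(W[...,:2]@c[:2]+c[2])
    s=(abs(W[...,1]-.229)<.035)&(W[...,0]>.42)&(W[...,0]<.72)&(h>.03)&(h<.055)
    P=W[s]; x=(P[:,0]-.425)/np.cos(.4); print("lane bar tops: x hist(10mm)",np.histogram(x,bins=np.arange(0,.31,.01))[0])
E
python3 - <<'E'
from h import *
st(); lanecheck()
im,d,K,k1,M=cam("top"); W=cloud(d,K,k1,M); cv2.imwrite("pics/t2.png",cv2.resize(im,(800,600)))
for c in((.6272,-.2168),(.5135,-.1819)): print(bar(W,c))
E
```

```text
t 17.93 pos [0.5031 0.2327 0.195 ] psi 88.4 j6 -1.35 F [-0.  -0.1 -2. ] M [ 0.007 -0.169 -0.08 ] w 0.0384
lane bar tops: x hist(10mm) [ 0  0  0  0  0  0  0  0  0  0  0  0  0  0  0  0  0  0  0  0  0  0  0  0
  0 14 20 20 18 15]
(array([ 0.6266, -0.2173]), array([ 0.6264, -0.2166]), 81.2, np.float64(79.5), array([0.042 , 0.0132]), 84, np.float64(0.0371))
(array([ 0.514 , -0.1816]), array([ 0.5137, -0.1811]), 43.3, np.float64(41.8), array([0.0402, 0.013 ]), 87, np.float64(0.0376))
```

View pics/t2.png

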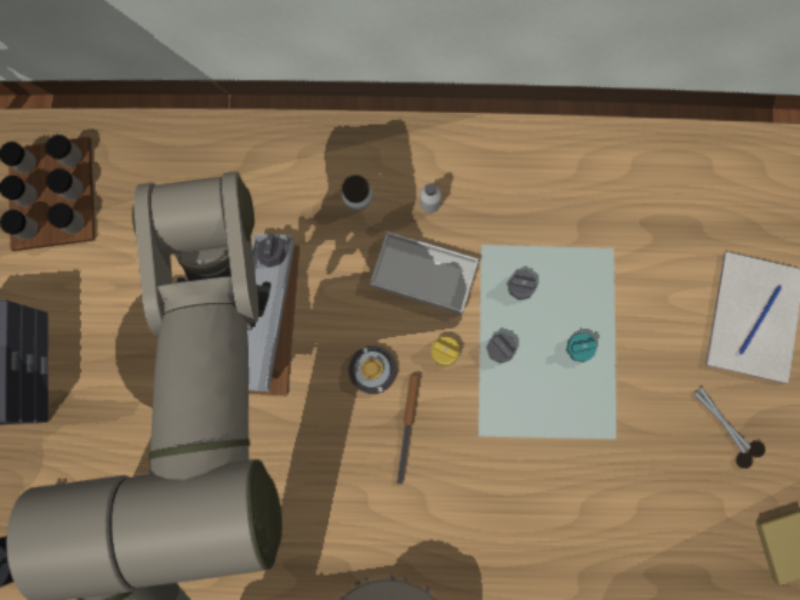

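The top view shows the sound cap resting at the lane's stop at (270,248). The other two grey caps are still at (522,284) and (502,346). Next is the far one.

```bash
python3 - <<'E'
from h import *
a=(.48,.14,.23,64);b=(.54,-.02,.22,36);c=(.6,-.14,.21,10);d=(.6268,-.217,.2,-10)
go(a);go(b,frm=a);go(c,frm=b);go(d,frm=c)
E
```

```text
(0.48, 0.14, 0.23, 64) -> [0.0633, -0.1869, -0.0536] [-0.1868, -0.7651, 0.7983] rows 4.7
(0.54, -0.02, 0.22, 36) -> [-0.2481, -0.235, 0.02] [0.0, 0.0, 0.9333] rows 4.1
(0.6, -0.14, 0.21, 10) -> [-0.2647, -0.044, 0.02] [0.0, 0.0, 0.8667] rows 3.6
(0.6268, -0.217, 0.2, -10) -> [-0.161, 0.026, 0.02] [0.0, 0.0, 0.6667] rows 2.8
```

>>> {"method": "play_rows", "body": {
  "moves": [
    [[0.063, -0.187, -0.054], [-0.187, -0.765, 0.798]],
    [[0.063, -0.187, -0.054], [-0.187, -0.765, 0.798]],
    [[0.063, -0.187, -0.054], [-0.187, -0.765, 0.798]],
    [[0.063, -0.187, -0.054], [-0.187, -0.765, 0.798]],
    [[0.063, -0.187, -0.054], [-0.187, -0.765, 0.798]],
    [[0.063, -0.187, -0.054], [-0.187, -0.765, 0.798]],
    [[0.063, -0.187, -0.054], [-0.187, -0.765, 0.798]],
    [[0.063, -0.187, -0.054], [-0.187, -0.765, 0.798]]
  ],
  "claw": 0.6
}}

```text
time_s: 18.7
position: [0.4805, 0.1402, 0.23]
tool_rot: [-0.001, 0.224, 0.975, 0.0]
force: [0.2, 0.1, 0.1]
grip_width: 0.0515
gripper_force: 0.0
```

>>> {"method": "play_rows", "body": {
  "moves": [
    [[-0.248, -0.235, 0.02], [0, 0, 0.933]],
    [[-0.248, -0.235, 0.02], [0, 0, 0.933]],
    [[-0.248, -0.235, 0.02], [0, 0, 0.933]],
    [[-0.248, -0.235, 0.02], [0, 0, 0.933]],
    [[-0.248, -0.235, 0.02], [0, 0, 0.933]],
    [[-0.248, -0.235, 0.02], [0, 0, 0.933]],
    [[-0.248, -0.235, 0.02], [0, 0, 0.933]]
  ]
}}

```text
time_s: 19.28
position: [0.5407, -0.0197, 0.2199]
tool_rot: [-0.001, 0.453, 0.891, 0.0]
force: [-0.7, -0.2, -0.0]
grip_width: 0.051
gripper_force: 0.0
```

>>> {"method": "play_rows", "body": {
  "moves": [
    [[-0.265, -0.044, 0.02], [0, 0, 0.867]],
    [[-0.265, -0.044, 0.02], [0, 0, 0.867]],
    [[-0.265, -0.044, 0.02], [0, 0, 0.867]],
    [[-0.265, -0.044, 0.02], [0, 0, 0.867]],
    [[-0.265, -0.044, 0.02], [0, 0, 0.867]],
    [[-0.265, -0.044, 0.02], [0, 0, 0.867]]
  ]
}}

```text
time_s: 19.78
position: [0.6007, -0.1385, 0.2106]
tool_rot: [-0.0, 0.641, 0.768, 0.001]
force: [0.5, 0.7, -0.3]
grip_width: 0.0512
gripper_force: 0.0
```

>>> {"method": "play_rows", "body": {
  "moves": [
    [[-0.161, 0.026, 0.02], [0, 0, 0.667]],
    [[-0.161, 0.026, 0.02], [0, 0, 0.667]],
    [[-0.161, 0.026, 0.02], [0, 0, 0.667]],
    [[-0.161, 0.026, 0.02], [0, 0, 0.667]],
    [[-0.161, 0.026, 0.02], [0, 0, 0.667]],
    [[-0.161, 0.026, 0.02], [0, 0, 0.667]]
  ]
}}

```text
time_s: 20.28
position: [0.6276, -0.2147, 0.202]
tool_rot: [0.001, 0.764, 0.645, 0.001]
force: [-0.1, 0.2, -0.1]
grip_width: 0.0514
gripper_force: 0.0
```

```bash
python3 - <<'E'
from h import *
look((.6268,-.217),(.514,-.1816))
go((.6268,-.217,.06,-10),(.6268,-.217,-.012,-10))
E
```

```text
t 20.28 pos [ 0.6276 -0.2147  0.202 ] psi -9.62 j [-0.51  0.58  0.93  0.    1.63 -0.34] F [-0.1  0.2 -0.1] w 0.0514
(0.6268, -0.217) (array([ 0.6265, -0.2178]), array([ 0.6266, -0.217 ]), 80.4, np.float64(79.9), array([0.0414, 0.011 ]), 345, np.float64(0.0391))
(0.514, -0.1816) (array([ 0.5136, -0.1827]), array([ 0.5147, -0.1825]), 42.2, np.float64(42.2), array([0.0412, 0.0122]), 385, np.float64(0.0387))
(0.6268, -0.217, 0.06, -10) -> [-0.0043, -0.0015, 0.284] [0.004, -0.0009, 0.0108] rows 3.4
(0.6268, -0.217, -0.012, -10) -> [-0.0044, -0.0018, 0.428] [0.004, -0.0009, 0.0108] rows 5.1
```

>>> {"method": "play_rows", "body": {
  "moves": [
    [[0, 0, 0.1], [0, 0, 0]],
    [[0, 0, 0.18], [0, 0, 0]],
    [[0, 0, 0.24], [0, 0, 0]],
    [[0, 0, 0.28], [0, 0, 0]],
    [[0, 0, 0.28], [0, 0, 0]],
    [[0, 0, 0.28], [0, 0, 0]],
    [[0, 0, 0.28], [0, 0, 0]]
  ]
}}

```text
time_s: 20.92
position: [0.6289, -0.2169, 0.0635]
tool_rot: [0.002, 0.765, 0.643, 0.001]
force: [1.1, 0.9, 0.0]
grip_width: 0.0509
gripper_force: 0.0
```

```bash
python3 - <<'E'
from h import *
st();go((.6266,-.2176,-.0115,-9.8))
E
```

```text
t 20.92 pos [ 0.6289 -0.2169  0.0635] psi -9.9 j6 -0.34 F [1.1 0.9 0. ] M [0.043 0.041 0.012] w 0.0509
(0.6266, -0.2176, -0.0115, -9.8) -> [-0.002, -0.005, 0.15] [0.0091, 0.0013, -0.0033] rows 1.8
```

>>> {"method": "play_rows", "body": {
  "moves": [
    [[-0.001, -0.003, 0.04], [0, 0, 0]],
    [[-0.001, -0.003, 0.08], [0, 0, 0]],
    [[-0.001, -0.003, 0.11], [0, 0, 0]],
    [[-0.001, -0.003, 0.13], [0, 0, 0]],
    [[-0.001, -0.003, 0.142], [0, 0, 0]],
    [[-0.001, -0.003, 0.146], [0, 0, 0]],
    [[-0.001, -0.003, 0.146], [0, 0, 0]]
  ]
}}

```text
time_s: 21.5
position: [0.6268, -0.2174, -0.0112]
tool_rot: [0.001, 0.766, 0.643, 0.001]
force: [-0.2, 0.2, 1.2]
grip_width: 0.0509
gripper_force: 0.0
```

>>> {"method": "play_rows", "body": {
  "moves": [
    [[0, 0, 0], [0, 0, 0]],
    [[0, 0, 0], [0, 0, 0]],
    [[0, 0, 0], [0, 0, 0]],
    [[0, 0, 0], [0, 0, 0]],
    [[0, 0, 0], [0, 0, 0]],
    [[0, 0, 0], [0, 0, 0]]
  ],
  "claw": 0,
  "newtons": 40
}}

```text
time_s: 22.0
position: [0.6268, -0.2174, -0.0112]
tool_rot: [0.001, 0.766, 0.643, 0.001]
force: [-0.6, -0.1, 5.3]
grip_width: 0.0108
gripper_force: 41.0
```

>>> {"method": "play_rows", "body": {
  "moves": [
    [[0, 0, -0.06], [0, 0, 0]],
    [[0, 0, -0.12], [0, 0, 0]],
    [[0, 0, -0.21], [0, 0, 0]],
    [[0, 0, -0.21], [0, 0, 0]],
    [[0, 0, -0.21], [0, 0, 0]],
    [[0, 0, -0.21], [0, 0, 0]]
  ]
}}

```text
time_s: 22.5
position: [0.6257, -0.217, 0.0923]
tool_rot: [-0.0, 0.766, 0.643, 0.0]
force: [-1.0, -0.7, -1.6]
grip_width: 0.011
gripper_force: 40.2
```

```bash
cat >> h.py <<'E'
def held():
    "held cap in the tool frame: bar-top height, bar ends along tool x, side centre"
    im,d,K,k1,M=cam("wrist"); W=cloud(d,K,k1,np.array(env.calibration("wrist")["tool_from_camera"]))
    s=(abs(W[...,1])<.004)&(W[...,2]>-.062)&(W[...,2]<-.044)&(abs(W[...,0])<.035); P=W[s]
    zt=np.median(P[:,2]); Q=P[abs(P[:,2]-zt)<.0025]; print("bar top z",zt.round(4),"x",np.percentile(Q[:,0],[1,99]).round(4),"proud px",(P[:,2]<zt-.0022).sum(), "mid z",np.median(P[(abs(P[:,0]+.0005)<.0022)&(abs(P[:,1])<.0022),2]).round(4))
    b=(abs(W[...,2]-zt-.0165)<.003)&(abs(W[...,1])<.035)&(abs(W[...,0])<.035); B=W[b]; k=B[:,0]>.008
    print("body: front",np.percentile(B[:,0],99.5).round(4),"sides",np.percentile(B[k,1],[.5,99.5]).round(4))
E
python3 - <<'E'
from h import *
st(); held()
a=(.6,-.12,.1,18);b=(.56,-.04,.1,47);c=(.51,.02,.09,76);d=(.47,.0405,.08,104);
go(a);go(b,frm=a);go(c,frm=b);go(d,frm=c)
E
```

```text
t 22.5 pos [ 0.6257 -0.217   0.0923] psi -10.0 j6 -0.34 F [-1.  -0.7 -1.6] M [-0.016  0.004  0.009] w 0.011
bar top z -0.0506 x [-0.0205  0.02  ] proud px 0 mid z -0.0506
body: front 0.024 sides [-0.0208  0.0218]
(0.6, -0.12, 0.1, 18) -> [0.1819, -0.0837, -0.0168] [-0.0022, -0.0036, -0.9334] rows 3.9
(0.56, -0.04, 0.1, 47) -> [0.1769, -0.0266, 0.0] [0.0, 0.0, -0.9667] rows 4.1
(0.51, 0.02, 0.09, 76) -> [0.155, 0.0196, 0.02] [0.0, 0.0, -0.9667] rows 4.1
(0.47, 0.0405, 0.08, 104) -> [0.0875, 0.0204, 0.02] [0.0, 0.0, -0.9333] rows 3.9
```

>>> {"method": "play_rows", "body": {
  "moves": [
    [[0.09, -0.042, -0.017], [0, 0, -0.4]],
    [[0.182, -0.084, -0.017], [0, 0, -0.933]],
    [[0.182, -0.084, -0.017], [0, 0, -0.933]],
    [[0.182, -0.084, -0.017], [0, 0, -0.933]],
    [[0.182, -0.084, -0.017], [0, 0, -0.933]],
    [[0.182, -0.084, -0.017], [0, 0, -0.933]],
    [[0.182, -0.084, -0.017], [0, 0, -0.933]]
  ]
}}

```text
time_s: 23.13
position: [0.6004, -0.1208, 0.1005]
tool_rot: [-0.0, 0.589, 0.808, 0.0]
force: [-0.5, -0.4, -0.7]
grip_width: 0.0109
gripper_force: 40.2
```

>>> {"method": "play_rows", "body": {
  "moves": [
    [[0.177, -0.027, 0], [0, 0, -0.967]],
    [[0.177, -0.027, 0], [0, 0, -0.967]],
    [[0.177, -0.027, 0], [0, 0, -0.967]],
    [[0.177, -0.027, 0], [0, 0, -0.967]],
    [[0.177, -0.027, 0], [0, 0, -0.967]],
    [[0.177, -0.027, 0], [0, 0, -0.967]]
  ]
}}

```text
time_s: 23.63
position: [0.5606, -0.0409, 0.1012]
tool_rot: [0.0, 0.369, 0.929, 0.0]
force: [-0.4, -0.3, -0.3]
grip_width: 0.0107
gripper_force: 40.2
```

>>> {"method": "play_rows", "body": {
  "moves": [
    [[0.155, 0.02, 0.02], [0, 0, -0.967]],
    [[0.155, 0.02, 0.02], [0, 0, -0.967]],
    [[0.155, 0.02, 0.02], [0, 0, -0.967]],
    [[0.155, 0.02, 0.02], [0, 0, -0.967]],
    [[0.155, 0.02, 0.02], [0, 0, -0.967]],
    [[0.155, 0.02, 0.02], [0, 0, -0.967]]
  ]
}}

```text
time_s: 24.13
position: [0.5109, 0.0192, 0.0913]
tool_rot: [0.001, 0.125, 0.992, 0.0]
force: [0.1, 0.8, -0.9]
grip_width: 0.0109
gripper_force: 40.2
```

>>> {"method": "play_rows", "body": {
  "moves": [
    [[0.0875, 0.02, 0.02], [0, 0, -0.933]],
    [[0.0875, 0.02, 0.02], [0, 0, -0.933]],
    [[0.0875, 0.02, 0.02], [0, 0, -0.933]],
    [[0.0875, 0.02, 0.02], [0, 0, -0.933]],
    [[0.0875, 0.02, 0.02], [0, 0, -0.933]],
    [[0.0875, 0.02, 0.02], [0, 0, -0.933]],
    [[0.0875, 0.02, 0.02], [0, 0, -0.933]]
  ]
}}

```text
time_s: 24.72
position: [0.4708, 0.0398, 0.0813]
tool_rot: [0.001, -0.119, 0.993, 0.0]
force: [0.4, -0.3, -0.3]
grip_width: 0.0107
gripper_force: 40.2
```

```bash
python3 - <<'E'
from h import *
st(); go((.4688,.0405,.06,115))
E
```

```text
t 24.72 pos [0.4708 0.0398 0.0813] psi 103.6 j6 -1.98 F [ 0.4 -0.3 -0.3] M [-0.08   0.004 -0.015] w 0.0107
(0.4688, 0.0405, 0.06, 115) -> [0.0036, 0.0023, 0.0427] [-0.0001, 0.0024, -0.3788] rows 1.6
```

>>> {"method": "play_rows", "body": {
  "moves": [
    [[0.003, 0.002, 0.04], [0, 0, -0.38]],
    [[0.003, 0.002, 0.042], [0, 0, -0.38]],
    [[0.003, 0.002, 0.042], [0, 0, -0.38]],
    [[0.003, 0.002, 0.042], [0, 0, -0.38]],
    [[0.003, 0.002, 0.042], [0, 0, -0.38]],
    [[0.003, 0.002, 0.042], [0, 0, -0.38]]
  ]
}}

```text
time_s: 25.22
position: [0.4692, 0.0407, 0.0608]
tool_rot: [0.001, -0.218, 0.976, -0.0]
force: [-0.3, -0.2, -1.9]
grip_width: 0.0109
gripper_force: 40.2
```

```bash
cat >> h.py <<'E'
def align(capx,capy,rim):
    "tool-frame shift (units) that puts a held cap (axis at capx,capy, rim at tool z rim) on the gauge, and descent to the start"
    s=env.read_state(); q=s["tool_rot"]; Q=R.from_quat([q[1],q[2],q[3],q[0]]).as_matrix()
    im,d,K,k1,M=cam("wrist"); W=cloud(d,K,k1,M); c,n,e=circ(W,im,.011,.021); g=np.array([*c,.0334]); t=Q.T@(g-s["position"])
    print("gauge",c,n,e,"shift units",((t-[capx,capy,rim])/.5).round(4))
E
python3 - <<'E'
from h import *
st(); held(); align(-.0004,-.0005,-.0128)
E
```

```text
t 25.22 pos [0.4692 0.0407 0.0608] psi 115.2 j6 -2.18 F [-0.3 -0.2 -1.9] M [ 0.018  0.067 -0.041] w 0.0109
bar top z -0.0505 x [-0.0198  0.0208] proud px 0 mid z -0.0507
body: front 0.0247 sides [-0.0225  0.0202]
gauge [0.4698 0.0406] 44 0.00032 shift units [-0.0002  0.0003  0.0803]
```

>>> {"method": "play_rows", "body": {
  "moves": [
    [[0, 0, 0.02], [0, 0, 0]],
    [[0, 0, 0.04], [0, 0, 0]],
    [[0, 0, 0.055], [0, 0, 0]],
    [[0, 0, 0.065], [0, 0, 0]],
    [[0, 0, 0.072], [0, 0, 0]],
    [[0, 0, 0.077], [0, 0, 0]],
    [[0, 0, 0.08], [0, 0, 0]],
    [[0, 0, 0.081], [0, 0, 0]],
    [[0, 0, 0.081], [0, 0, 0]]
  ]
}}

```text
time_s: 26.07
position: [0.4693, 0.0407, 0.021]
tool_rot: [0.001, -0.22, 0.976, -0.0]
force: [-2.3, 0.7, 11.3]
grip_width: 0.0107
gripper_force: 41.7
```

>>> {"method": "play_rows", "body": {
  "moves": [
    [[0, 0, 0.0006], [0, 0, 0.17]],
    [[0, 0, 0.0012], [0, 0, 0.34]],
    [[0, 0, 0.0018], [0, 0, 0.51]],
    [[0, 0, 0.0024], [0, 0, 0.68]],
    [[0, 0, 0.003], [0, 0, 0.85]],
    [[0, 0, 0.003], [0, 0, 0.85]]
  ]
}}

```text
time_s: 26.57
position: [0.4704, 0.0405, 0.0197]
tool_rot: [0.003, 0.003, 1.0, -0.0]
force: [0.3, 1.6, 10.5]
grip_width: 0.011
gripper_force: 41.6
```

```bash
python3 -c "
from h import *
st()"
```

```text
t 26.57 pos [0.4704 0.0405 0.0197] psi 89.6 j6 -1.73 F [ 0.3  1.6 10.5] M [ 0.285  0.061 -0.017] w 0.011
```

>>> {"method": "play_rows", "body": {
  "moves": [
    [[0, 0, 0.0004], [0, 0, 0.12]],
    [[0, 0, 0.0008], [0, 0, 0.24]],
    [[0, 0, 0.001], [0, 0, 0.3]],
    [[0, 0, 0.001], [0, 0, 0.3]]
  ]
}}

```text
time_s: 26.9
position: [0.4706, 0.0411, 0.0193]
tool_rot: [0.003, 0.08, 0.997, 0.001]
force: [1.9, 3.6, 8.6]
grip_width: 0.011
gripper_force: 41.5
```

```bash
python3 -c "
from h import *
st(); held()"
```

```text
t 26.9 pos [0.4706 0.0411 0.0193] psi 80.8 j6 -1.58 F [1.9 3.6 8.6] M [ 0.75  -0.158  0.106] w 0.011
bar top z -0.0506 x [-0.0203  0.0202] proud px 0 mid z -0.0506
body: front 0.0243 sides [-0.0222  0.0204]
```

>>> {"method": "play_rows", "body": {
  "moves": [
    [[0, 0, 0.0002], [0, 0, 0.07]],
    [[0, 0, 0.0004], [0, 0, 0.13]],
    [[0, 0, 0.0004], [0, 0, 0.13]]
  ]
}}

```text
time_s: 27.2
position: [0.4709, 0.0399, 0.0192]
tool_rot: [0.003, 0.114, 0.993, -0.0]
force: [0.7, -3.7, 10.8]
grip_width: 0.0108
gripper_force: 41.5
```

```bash
python3 -c "
from h import *
st(); held()"
```

```text
t 27.2 pos [0.4709 0.0399 0.0192] psi 76.9 j6 -1.51 F [ 0.7 -3.7 10.8] M [-0.606 -0.011 -0.043] w 0.0108
bar top z -0.0505 x [-0.0205  0.0201] proud px 0 mid z -0.0506
body: front 0.0242 sides [-0.0222  0.0203]
```

>>> {"method": "play_rows", "body": {
  "moves": [
    [[0, 0, 0.0004], [0, 0, 0.1]],
    [[0, 0, 0.0007], [0, 0, 0.2]],
    [[0, 0, 0.0007], [0, 0, 0.2]],
    [[0, 0, 0.0007], [0, 0, 0.2]]
  ]
}}

```text
time_s: 27.58
position: [0.4705, 0.0392, 0.0189]
tool_rot: [0.003, 0.165, 0.986, -0.001]
force: [-1.5, -9.0, 12.1]
grip_width: 0.0109
gripper_force: 42.0
```

```bash
python3 -c "
from h import *
st(); W,im=look()
cv2.imwrite('pics/j1.png',cv2.resize(im[150:330,180:390],None,fx=3,fy=3,interpolation=cv2.INTER_CUBIC)); held()"
```

```text
t 27.58 pos [0.4705 0.0392 0.0189] psi 71.1 j6 -1.41 F [-1.5 -9.  12.1] M [-1.542  0.391  0.261] w 0.0109
t 27.58 pos [0.4705 0.0392 0.0189] psi 71.06 j [-0.17  0.47  1.76 -0.    0.9  -1.41] F [-1.5 -9.  12.1] w 0.0109
bar top z -0.0506 x [-0.0205  0.0201] proud px 0 mid z -0.0506
body: front 0.0243 sides [-0.0224  0.0204]
```

View pics/j1.png

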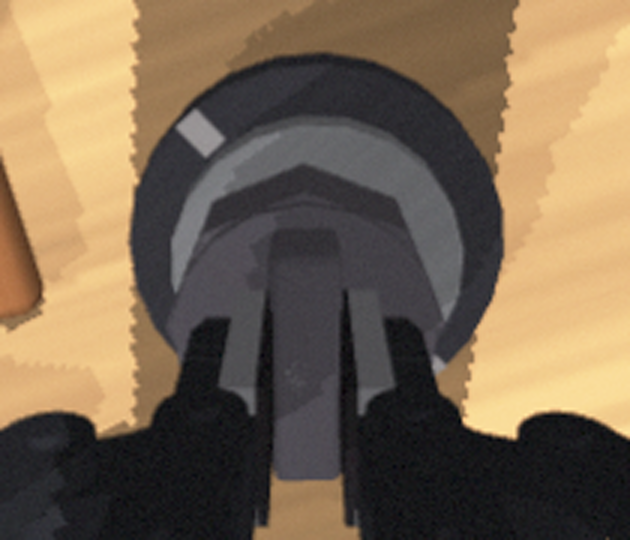

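No button has risen. Side force and torque climb past about 0.65 rad, which suggests a jam. I'll back off, regrip to re-centre, and try the turn once more gently.

>>> {"method": "play_rows", "body": {
  "moves": [
    [[0, 0, -0.0004], [0, 0, -0.17]],
    [[0, 0, -0.001], [0, 0, -0.3]],
    [[0, 0, -0.001], [0, 0, -0.3]]
  ]
}}

```text
time_s: 27.93
position: [0.4711, 0.0405, 0.0193]
tool_rot: [0.003, 0.085, 0.996, 0.0]
force: [2.2, -0.5, 9.5]
grip_width: 0.011
gripper_force: 41.5
```

>>> {"method": "play_rows", "body": {
  "moves": [
    [[0, 0, 0], [0, 0, 0]],
    [[0, 0, 0], [0, 0, 0]],
    [[0, 0, 0], [0, 0, 0]],
    [[0, 0, 0], [0, 0, 0]]
  ],
  "claw": 0.3
}}

```text
time_s: 28.27
position: [0.4688, 0.0408, 0.0178]
tool_rot: [0.0, 0.087, 0.996, 0.0]
force: [-0.3, -0.2, 0.0]
grip_width: 0.0258
gripper_force: 0.0
```

```bash
python3 - <<'E'
from h import *
st()
W,im=look((.47,.0405),zr=.03)
s=(np.hypot(W[...,0]-.47,W[...,1]-.0405)<.03); z=W[s][:,2]; print("bar top median z",np.median(z[z>.062]),"body",np.median(z[(z>.046)&(z<.058)]))
E
```

```text
t 28.27 pos [0.4688 0.0408 0.0178] psi 80.0 j6 -1.56 F [-0.3 -0.2  0. ] M [ 0.014  0.027 -0.021] w 0.0258
t 28.27 pos [0.4688 0.0408 0.0178] psi 79.99 j [-0.17  0.47  1.77  0.    0.9  -1.56] F [-0.3 -0.2  0. ] w 0.0258
(0.47, 0.0405) (array([0.466 , 0.0372]), array([0.4662, 0.0403]), 43.3, np.float64(80.7), array([0.0427, 0.0424]), 3136, np.float64(0.0705))
bar top median z 0.13859861132930784 body 0.05426778619974876
```

>>> {"method": "play_rows", "body": {
  "moves": [
    [[0, 0, 0], [0, 0, 0]],
    [[0, 0, 0], [0, 0, 0]],
    [[0, 0, 0], [0, 0, 0]],
    [[0, 0, 0], [0, 0, 0]],
    [[0, 0, 0], [0, 0, 0]]
  ],
  "claw": 0,
  "newtons": 30
}}

```text
time_s: 28.73
position: [0.4688, 0.0407, 0.0178]
tool_rot: [0.0, 0.087, 0.996, 0.0]
force: [-0.2, -1.3, -0.3]
grip_width: 0.011
gripper_force: 32.8
```

```bash
python3 - <<'E'
from h import *
st()
E
```

```text
t 28.73 pos [0.4688 0.0407 0.0178] psi 80.0 j6 -1.56 F [-0.2 -1.3 -0.3] M [-0.181  0.103 -0.009] w 0.011
```

>>> {"method": "play_rows", "body": {
  "moves": [
    [[0, 0, 0.0004], [0, 0, 0.1]],
    [[0, 0, 0.0007], [0, 0, 0.2]],
    [[0, 0, 0.001], [0, 0, 0.3]],
    [[0, 0, 0.001], [0, 0, 0.3]]
  ]
}}

```text
time_s: 29.07
position: [0.4684, 0.0398, 0.0175]
tool_rot: [0.0, 0.165, 0.986, -0.001]
force: [-3.7, -6.3, 4.4]
grip_width: 0.0111
gripper_force: 33.7
```

```bash
python3 -c "
from h import *
st()"
```

```text
t 29.07 pos [0.4684 0.0398 0.0175] psi 71.0 j6 -1.4 F [-3.7 -6.3  4.4] M [-1.195  0.747  0.421] w 0.0111
```

>>> {"method": "play_rows", "body": {
  "moves": [
    [[0, 0, 0.0003], [0, 0, 0.1]],
    [[0, 0, 0.0006], [0, 0, 0.17]],
    [[0, 0, 0.0006], [0, 0, 0.17]],
    [[0, 0, 0.0006], [0, 0, 0.17]]
  ]
}}

```text
time_s: 29.4
position: [0.4685, 0.0396, 0.0173]
tool_rot: [0.0, 0.208, 0.978, -0.001]
force: [-4.0, -9.7, 5.7]
grip_width: 0.011
gripper_force: 43.5
```

```bash
python3 -c "
from h import *
st(); held()"
```

```text
t 29.4 pos [0.4685 0.0396 0.0173] psi 66.0 j6 -1.32 F [-4.  -9.7  5.7] M [-1.486  0.776  0.723] w 0.011
bar top z -0.0523 x [-0.0223  0.0183] proud px 0 mid z -0.0524
body: front 0.0226 sides [-0.0214  0.0197]
```

The torque reached 0.72 N·m with no travel and the button is still down. This cap is damaged, so I'll back off, lift it straight up and carry it to the reject box.

>>> {"method": "play_rows", "body": {
  "moves": [
    [[0, 0, -0.0006], [0, 0, -0.17]],
    [[0, 0, -0.0012], [0, 0, -0.34]],
    [[0, 0, -0.0018], [0, 0, -0.5]],
    [[0, 0, -0.0018], [0, 0, -0.5]]
  ]
}}

```text
time_s: 29.78
position: [0.469, 0.0408, 0.018]
tool_rot: [0.001, 0.078, 0.997, 0.0]
force: [0.3, -0.8, 1.0]
grip_width: 0.0109
gripper_force: 32.9
```

>>> {"method": "play_rows", "body": {
  "moves": [
    [[0, 0, -0.004], [0, 0, 0]],
    [[0, 0, -0.01], [0, 0, 0]],
    [[0, 0, -0.02], [0, 0, 0]],
    [[0, 0, -0.05], [0, 0, 0]],
    [[0, 0, -0.1], [0, 0, 0]],
    [[0, 0, -0.14], [0, 0, 0]],
    [[0, 0, -0.14], [0, 0, 0]]
  ]
}}

```text
time_s: 30.37
position: [0.4705, 0.0406, 0.0916]
tool_rot: [0.004, 0.08, 0.997, -0.0]
force: [0.7, 0.3, -0.0]
grip_width: 0.0109
gripper_force: 32.7
```

```bash
python3 - <<'E'
from h import *
st(); held(); go((.633,-.08,.08,80),(.633,-.08,-.009,80))
im,d,K,k1,M=cam("top"); W=cloud(d,K,k1,M)
s=(abs(W[...,0]-.642)<.07)&(abs(W[...,1]+.0465)<.1)&(W[...,2]>.018)&(W[...,2]<.034); print(cv2.minAreaRect(W[s][:,:2].astype(np.float32)),s.sum())
E
```

```text
t 30.37 pos [0.4705 0.0406 0.0916] psi 80.8 j6 -1.58 F [ 0.7  0.3 -0. ] M [ 0.027 -0.085  0.042] w 0.0109
bar top z -0.0524 x [-0.0227  0.0184] proud px 0 mid z -0.0525
body: front 0.0226 sides [-0.0218  0.0196]
(0.633, -0.08, 0.08, 80) -> [-0.3609, -0.1864, 0.0212] [0.0012, 0.0095, 0.0283] rows 4.9
(0.633, -0.08, -0.009, 80) -> [-0.36, -0.1865, 0.1992] [0.0012, 0.0095, 0.0283] rows 5.4
((0.6441295146942139, -0.045027099549770355), (0.17016685009002686, 0.10146661847829819), 74.39924621582031) 387
```

>>> {"method": "play_rows", "body": {
  "moves": [
    [[-0.18, -0.09, -0.02], [0, 0, 0]],
    [[-0.36, -0.186, 0.02], [0, 0, 0]],
    [[-0.36, -0.186, 0.02], [0, 0, 0]],
    [[-0.36, -0.186, 0.02], [0, 0, 0]],
    [[-0.36, -0.186, 0.02], [0, 0, 0]],
    [[-0.36, -0.186, 0.02], [0, 0, 0]],
    [[-0.36, -0.186, 0.02], [0, 0, 0]],
    [[-0.36, -0.186, 0.1], [0, 0, 0]],
    [[-0.36, -0.186, 0.15], [0, 0, 0]],
    [[-0.36, -0.186, 0.185], [0, 0, 0]],
    [[-0.36, -0.186, 0.197], [0, 0, 0]],
    [[-0.36, -0.186, 0.197], [0, 0, 0]]
  ]
}}

```text
time_s: 31.47
position: [0.6304, -0.0783, -0.0095]
tool_rot: [-0.0, 0.079, 0.997, 0.0]
force: [-5.6, 1.0, 9.4]
grip_width: 0.0111
gripper_force: 54.5
```

>>> {"method": "play_rows", "body": {
  "moves": [
    [[0, 0, 0], [0, 0, 0]],
    [[0, 0, 0], [0, 0, 0]],
    [[0, 0, 0], [0, 0, 0]],
    [[0, 0, 0], [0, 0, 0]]
  ],
  "claw": 0.35
}}

```text
time_s: 31.8
position: [0.6314, -0.0788, -0.0102]
tool_rot: [0.0, 0.079, 0.997, 0.0]
force: [-2.1, 1.6, 5.3]
grip_width: 0.03
gripper_force: 2.4
```

>>> {"method": "play_rows", "body": {
  "moves": [
    [[0, 0, -0.05], [0, 0, 0]],
    [[0, 0, -0.12], [0, 0, 0]],
    [[0, 0, -0.2], [0, 0, 0]],
    [[0, 0, -0.28], [0, 0, 0]],
    [[0, 0, -0.36], [0, 0, 0]],
    [[0, 0, -0.42], [0, 0, 0]],
    [[0, 0, -0.42], [0, 0, 0]],
    [[0, 0, -0.42], [0, 0, 0]]
  ],
  "claw": 0.5
}}

```text
time_s: 32.47
position: [0.6321, -0.0796, 0.2008]
tool_rot: [0.002, 0.079, 0.997, -0.0]
force: [-0.7, -0.4, -0.5]
grip_width: 0.0425
gripper_force: 0.0
```

```bash
python3 - <<'E'
from h import *
W,im=look((.635,-.079),(.514,-.182))
s=(abs(W[...,0]-.642)<.07)&(abs(W[...,1]+.0465)<.1)&(W[...,2]>.036)&(W[...,2]<.06); P=W[s]; print(len(P),P.min(0),P.max(0))
a=(.58,-.12,.2,52);b=(.55,-.15,.2,24);c=(.53,-.17,.2,-4);d=(.5136,-.1825,.2,-32);e=(.5136,-.1825,.2,-47.8)
go(a);go(b,frm=a);go(c,frm=b);go(d,frm=c);go(e,frm=d)
E
```

```text
t 32.47 pos [ 0.6321 -0.0796  0.2008] psi 80.9 j [-0.31  0.53  1.03  0.    1.58 -1.72] F [-0.7 -0.4 -0.5] w 0.0425
(0.635, -0.079) (array([ 0.6327, -0.0804]), array([ 0.6316, -0.0799]), 171.1, np.float64(171.5), array([0.0118, 0.042 ]), 356, np.float64(0.0429))
(0.514, -0.182) (array([ 0.514 , -0.1832]), array([ 0.514 , -0.1824]), 40.3, np.float64(40.7), array([0.0413, 0.0127]), 474, np.float64(0.0391))
355 [ 0.61142355 -0.08825368  0.03602236] [ 0.65377807 -0.07158491  0.04551634]
(0.58, -0.12, 0.2, 52) -> [0.0886, -0.0963, -0.0024] [0.0013, 0.0001, 0.9632] rows 4.0
(0.55, -0.15, 0.2, 24) -> [0.0103, -0.0842, 0.0] [0.0, 0.0, 0.9333] rows 3.9
(0.53, -0.17, 0.2, -4) -> [-0.0203, -0.0528, 0.0] [0.0, 0.0, 0.9333] rows 3.9
(0.5136, -0.1825, 0.2, -32) -> [-0.0272, -0.031, 0.0] [0.0, 0.0, 0.9333] rows 3.9
(0.5136, -0.1825, 0.2, -47.8) -> [0.0, 0.0, 0.0] [0.0, 0.0, 0.5267] rows 2.2
```

Cap 2 is flat in the box. On to the last cap.

>>> {"method": "play_rows", "body": {
  "moves": [
    [[0.089, -0.096, 0], [0, 0, 0.963]],
    [[0.089, -0.096, 0], [0, 0, 0.963]],
    [[0.089, -0.096, 0], [0, 0, 0.963]],
    [[0.089, -0.096, 0], [0, 0, 0.963]],
    [[0.089, -0.096, 0], [0, 0, 0.963]],
    [[0.089, -0.096, 0], [0, 0, 0.963]]
  ],
  "claw": 0.6
}}

```text
time_s: 33.02
position: [0.5797, -0.1197, 0.1979]
tool_rot: [-0.001, 0.324, 0.946, 0.0]
force: [0.7, 0.3, 0.2]
grip_width: 0.0507
gripper_force: 0.0
```

>>> {"method": "play_rows", "body": {
  "moves": [
    [[0.01, -0.084, 0], [0, 0, 0.933]],
    [[0.01, -0.084, 0], [0, 0, 0.933]],
    [[0.01, -0.084, 0], [0, 0, 0.933]],
    [[0.01, -0.084, 0], [0, 0, 0.933]],
    [[0.01, -0.084, 0], [0, 0, 0.933]],
    [[0.01, -0.084, 0], [0, 0, 0.933]]
  ]
}}

```text
time_s: 33.52
position: [0.5504, -0.1497, 0.1987]
tool_rot: [-0.0, 0.542, 0.84, 0.0]
force: [0.1, 0.2, -0.4]
grip_width: 0.0512
gripper_force: 0.0
```

>>> {"method": "play_rows", "body": {
  "moves": [
    [[-0.02, -0.053, 0], [0, 0, 0.933]],
    [[-0.02, -0.053, 0], [0, 0, 0.933]],
    [[-0.02, -0.053, 0], [0, 0, 0.933]],
    [[-0.02, -0.053, 0], [0, 0, 0.933]],
    [[-0.02, -0.053, 0], [0, 0, 0.933]],
    [[-0.02, -0.053, 0], [0, 0, 0.933]]
  ]
}}

```text
time_s: 34.02
position: [0.5303, -0.1697, 0.1991]
tool_rot: [0.0, 0.729, 0.685, 0.0]
force: [0.8, -0.1, 0.4]
grip_width: 0.0512
gripper_force: 0.0
```

>>> {"method": "play_rows", "body": {
  "moves": [
    [[-0.027, -0.031, 0], [0, 0, 0.933]],
    [[-0.027, -0.031, 0], [0, 0, 0.933]],
    [[-0.027, -0.031, 0], [0, 0, 0.933]],
    [[-0.027, -0.031, 0], [0, 0, 0.933]],
    [[-0.027, -0.031, 0], [0, 0, 0.933]],
    [[-0.027, -0.031, 0], [0, 0, 0.933]]
  ]
}}

```text
time_s: 34.52
position: [0.5139, -0.1822, 0.1993]
tool_rot: [0.0, 0.873, 0.488, 0.001]
force: [0.4, -0.6, -0.9]
grip_width: 0.0511
gripper_force: 0.0
```

>>> {"method": "play_rows", "body": {
  "moves": [
    [[0, 0, 0.1], [0, 0, 0.53]],
    [[0, 0, 0.2], [0, 0, 0.53]],
    [[0, 0, 0.2], [0, 0, 0.53]],
    [[0, 0, 0.2], [0, 0, 0.53]],
    [[0, 0, 0.2], [0, 0, 0.53]],
    [[0, 0, 0.2], [0, 0, 0.53]],
    [[0, 0, 0.2], [0, 0, 0.53]]
  ]
}}

```text
time_s: 35.1
position: [0.5149, -0.1828, 0.1012]
tool_rot: [0.001, 0.933, 0.361, 0.002]
force: [-0.6, -0.7, 0.1]
grip_width: 0.0511
gripper_force: 0.0
```

```bash
python3 - <<'E'
from h import *
look((.514,-.1825)); go((.514,-.183,-.0115,-48.5))
E
```

```text
t 35.1 pos [ 0.5149 -0.1828  0.1012] psi -47.71 j [-0.56  0.46  1.46  0.    1.22  0.27] F [-0.6 -0.7  0.1] w 0.0511
(0.514, -0.1825) (array([ 0.514 , -0.1828]), array([ 0.5147, -0.1821]), 42.0, np.float64(42.1), array([0.0413, 0.0115]), 658, np.float64(0.039))
(0.514, -0.183, -0.0115, -48.5) -> [-0.0021, -0.0014, 0.2251] [0.0069, -0.004, 0.0252] rows 2.7
```

>>> {"method": "play_rows", "body": {
  "moves": [
    [[-0.001, -0.001, 0.06], [0, 0, 0]],
    [[-0.001, -0.001, 0.12], [0, 0, 0]],
    [[-0.001, -0.001, 0.16], [0, 0, 0]],
    [[-0.001, -0.001, 0.19], [0, 0, 0]],
    [[-0.001, -0.001, 0.21], [0, 0, 0]],
    [[-0.001, -0.001, 0.22], [0, 0, 0]],
    [[-0.001, -0.001, 0.223], [0, 0, 0]],
    [[-0.001, -0.001, 0.223], [0, 0, 0]]
  ]
}}

```text
time_s: 35.82
position: [0.5139, -0.1824, -0.0114]
tool_rot: [0.001, 0.933, 0.36, 0.001]
force: [-0.5, -0.4, -0.3]
grip_width: 0.0514
gripper_force: 0.0
```

>>> {"method": "play_rows", "body": {
  "moves": [
    [[0, 0, 0], [0, 0, 0]],
    [[0, 0, 0], [0, 0, 0]],
    [[0, 0, 0], [0, 0, 0]],
    [[0, 0, 0], [0, 0, 0]],
    [[0, 0, 0], [0, 0, 0]],
    [[0, 0, 0], [0, 0, 0]]
  ],
  "claw": 0,
  "newtons": 40
}}

```text
time_s: 36.32
position: [0.5138, -0.1824, -0.0113]
tool_rot: [0.001, 0.933, 0.36, 0.001]
force: [-1.5, 1.8, 5.7]
grip_width: 0.0107
gripper_force: 40.8
```

>>> {"method": "play_rows", "body": {
  "moves": [
    [[0, 0, -0.06], [0, 0, 0]],
    [[0, 0, -0.12], [0, 0, 0]],
    [[0, 0, -0.21], [0, 0, 0]],
    [[0, 0, -0.21], [0, 0, 0]],
    [[0, 0, -0.21], [0, 0, 0]],
    [[0, 0, -0.21], [0, 0, 0]]
  ]
}}

```text
time_s: 36.82
position: [0.5129, -0.182, 0.0924]
tool_rot: [-0.0, 0.933, 0.36, 0.0]
force: [-1.1, 0.2, -0.9]
grip_width: 0.0109
gripper_force: 40.0
```

```bash
python3 - <<'E'
from h import *
st(); held()
P=[(.5,-.13,.1,-20),(.49,-.08,.1,8),(.485,-.04,.1,36),(.48,0,.1,64),(.47,.0405,.08,92),(.4688,.0405,.06,115)]
go(P[0])
for a,b in zip(P,P[1:]): go(b,frm=a)
E
```

```text
t 36.82 pos [ 0.5129 -0.182   0.0924] psi -47.9 j6 0.28 F [-1.1  0.2 -0.9] M [0.006 0.02  0.061] w 0.0109
bar top z -0.0507 x [-0.0204  0.0204] proud px 0 mid z -0.0508
body: front 0.0244 sides [-0.0206  0.0221]
(0.5, -0.13, 0.1, -20) -> [0.0508, -0.0937, -0.0164] [-0.0029, -0.0018, -0.9287] rows 3.9
(0.49, -0.08, 0.1, 8) -> [0.0871, -0.053, 0.0] [0.0, 0.0, -0.9333] rows 3.9
(0.485, -0.04, 0.1, 36) -> [0.0806, 0.0012, 0.0] [0.0, 0.0, -0.9333] rows 3.9
(0.48, 0, 0.1, 64) -> [0.0706, 0.0389, 0.0] [0.0, 0.0, -0.9333] rows 3.9
(0.47, 0.0405, 0.08, 92) -> [0.0535, 0.064, 0.04] [0.0, 0.0, -0.9333] rows 3.9
(0.4688, 0.0405, 0.06, 115) -> [0.0024, 0.0001, 0.04] [0.0, 0.0, -0.7667] rows 3.2
```

>>> {"method": "play_rows", "body": {
  "moves": [
    [[0.051, -0.094, -0.016], [0, 0, -0.93]],
    [[0.051, -0.094, -0.016], [0, 0, -0.93]],
    [[0.051, -0.094, -0.016], [0, 0, -0.93]],
    [[0.051, -0.094, -0.016], [0, 0, -0.93]],
    [[0.051, -0.094, -0.016], [0, 0, -0.93]],
    [[0.051, -0.094, -0.016], [0, 0, -0.93]]
  ]
}}

```text
time_s: 37.37
position: [0.5002, -0.13, 0.0997]
tool_rot: [-0.001, 0.82, 0.572, 0.0]
force: [0.3, 0.3, -1.4]
grip_width: 0.011
gripper_force: 40.0
```

>>> {"method": "play_rows", "body": {
  "moves": [
    [[0.087, -0.053, 0], [0, 0, -0.933]],
    [[0.087, -0.053, 0], [0, 0, -0.933]],
    [[0.087, -0.053, 0], [0, 0, -0.933]],
    [[0.087, -0.053, 0], [0, 0, -0.933]],
    [[0.087, -0.053, 0], [0, 0, -0.933]],
    [[0.087, -0.053, 0], [0, 0, -0.933]]
  ]
}}

```text
time_s: 37.87
position: [0.4904, -0.0804, 0.1004]
tool_rot: [-0.0, 0.658, 0.753, 0.0]
force: [-0.0, -1.0, -0.7]
grip_width: 0.0112
gripper_force: 40.0
```

>>> {"method": "play_rows", "body": {
  "moves": [
    [[0.081, 0.001, 0], [0, 0, -0.933]],
    [[0.081, 0.001, 0], [0, 0, -0.933]],
    [[0.081, 0.001, 0], [0, 0, -0.933]],
    [[0.081, 0.001, 0], [0, 0, -0.933]],
    [[0.081, 0.001, 0], [0, 0, -0.933]],
    [[0.081, 0.001, 0], [0, 0, -0.933]]
  ]
}}

```text
time_s: 38.37
position: [0.4854, -0.0403, 0.1007]
tool_rot: [0.0, 0.457, 0.889, 0.0]
force: [0.7, -0.1, -1.9]
grip_width: 0.0109
gripper_force: 40.0
```

>>> {"method": "play_rows", "body": {
  "moves": [
    [[0.071, 0.039, 0], [0, 0, -0.933]],
    [[0.071, 0.039, 0], [0, 0, -0.933]],
    [[0.071, 0.039, 0], [0, 0, -0.933]],
    [[0.071, 0.039, 0], [0, 0, -0.933]],
    [[0.071, 0.039, 0], [0, 0, -0.933]],
    [[0.071, 0.039, 0], [0, 0, -0.933]]
  ]
}}

```text
time_s: 38.87
position: [0.4803, -0.0001, 0.1008]
tool_rot: [0.0, 0.229, 0.974, 0.0]
force: [0.6, 0.2, -0.1]
grip_width: 0.011
gripper_force: 40.0
```

>>> {"method": "play_rows", "body": {
  "moves": [
    [[0.0535, 0.064, 0.04], [0, 0, -0.933]],
    [[0.0535, 0.064, 0.04], [0, 0, -0.933]],
    [[0.0535, 0.064, 0.04], [0, 0, -0.933]],
    [[0.0535, 0.064, 0.04], [0, 0, -0.933]],
    [[0.0535, 0.064, 0.04], [0, 0, -0.933]],
    [[0.0535, 0.064, 0.04], [0, 0, -0.933]]
  ]
}}

```text
time_s: 39.37
position: [0.4704, 0.0403, 0.0809]
tool_rot: [0.001, -0.014, 1.0, 0.0]
force: [-0.3, 0.6, -0.2]
grip_width: 0.0109
gripper_force: 40.0
```

>>> {"method": "play_rows", "body": {
  "moves": [
    [[0.0024, 0, 0.02], [0, 0, -0.767]],
    [[0.0024, 0, 0.04], [0, 0, -0.767]],
    [[0.0024, 0, 0.04], [0, 0, -0.767]],
    [[0.0024, 0, 0.04], [0, 0, -0.767]],
    [[0.0024, 0, 0.04], [0, 0, -0.767]],
    [[0.0024, 0, 0.04], [0, 0, -0.767]],
    [[0.0024, 0, 0.04], [0, 0, -0.767]]
  ]
}}

```text
time_s: 39.95
position: [0.4693, 0.0404, 0.061]
tool_rot: [0.001, -0.215, 0.977, 0.0]
force: [0.5, 0.4, 0.2]
grip_width: 0.011
gripper_force: 40.0
```

```bash
python3 - <<'E'
from h import *
st(); held(); align(-.0002,-.0003,-.0128)
E
```

```text
t 39.95 pos [0.4693 0.0404 0.061 ] psi 114.8 j6 -2.17 F [0.5 0.4 0.2] M [ 0.011 -0.039 -0.036] w 0.011
bar top z -0.0506 x [-0.0204  0.0204] proud px 0 mid z -0.0508
body: front 0.0247 sides [-0.0226  0.0201]
gauge [0.4699 0.0406] 44 0.00034 shift units [-0.0008  0.0005  0.0809]
```

>>> {"method": "play_rows", "body": {
  "moves": [
    [[-0.0006, 0.001, 0.02], [0, 0, 0]],
    [[-0.0006, 0.001, 0.04], [0, 0, 0]],
    [[-0.0006, 0.001, 0.055], [0, 0, 0]],
    [[-0.0006, 0.001, 0.065], [0, 0, 0]],
    [[-0.0006, 0.001, 0.072], [0, 0, 0]],
    [[-0.0006, 0.001, 0.077], [0, 0, 0]],
    [[-0.0006, 0.001, 0.08], [0, 0, 0]],
    [[-0.0006, 0.001, 0.081], [0, 0, 0]],
    [[-0.0006, 0.001, 0.081], [0, 0, 0]]
  ]
}}

```text
time_s: 40.8
position: [0.4696, 0.041, 0.0211]
tool_rot: [0.001, -0.216, 0.976, -0.0]
force: [-1.0, 0.1, 5.4]
grip_width: 0.0108
gripper_force: 40.8
```

>>> {"method": "play_rows", "body": {
  "moves": [
    [[0, 0, 0.0006], [0, 0, 0.17]],
    [[0, 0, 0.0012], [0, 0, 0.34]],
    [[0, 0, 0.0018], [0, 0, 0.51]],
    [[0, 0, 0.0024], [0, 0, 0.68]],
    [[0, 0, 0.003], [0, 0, 0.85]],
    [[0, 0, 0.003], [0, 0, 0.85]]
  ]
}}

```text
time_s: 41.3
position: [0.4701, 0.041, 0.0198]
tool_rot: [0.002, 0.007, 1.0, 0.0]
force: [-0.5, 2.0, 5.6]
grip_width: 0.011
gripper_force: 40.8
```

```bash
python3 -c "
from h import *
st()"
```

```text
t 41.3 pos [0.4701 0.041  0.0198] psi 89.2 j6 -1.72 F [-0.5  2.   5.6] M [ 0.236  0.048 -0.009] w 0.011
```

>>> {"method": "play_rows", "body": {
  "moves": [
    [[0, 0, 0.0004], [0, 0, 0.12]],
    [[0, 0, 0.0008], [0, 0, 0.24]],
    [[0, 0, 0.001], [0, 0, 0.3]],
    [[0, 0, 0.001], [0, 0, 0.3]]
  ]
}}

```text
time_s: 41.63
position: [0.4701, 0.0409, 0.0193]
tool_rot: [0.002, 0.084, 0.996, 0.0]
force: [-1.1, -0.5, 4.2]
grip_width: 0.011
gripper_force: 40.7
```

```bash
python3 -c "
from h import *
st()"
```

```text
t 41.63 pos [0.4701 0.0409 0.0193] psi 80.4 j6 -1.57 F [-1.1 -0.5  4.2] M [-0.005  0.074 -0.01 ] w 0.011
```

>>> {"method": "play_rows", "body": {
  "moves": [
    [[0, 0, 0.0003], [0, 0, 0.1]],
    [[0, 0, 0.0006], [0, 0, 0.2]],
    [[0, 0, 0.0006], [0, 0, 0.2]]
  ]
}}

```text
time_s: 41.88
position: [0.4701, 0.041, 0.019]
tool_rot: [0.002, 0.136, 0.991, 0.0]
force: [-0.5, 0.9, 4.9]
grip_width: 0.0109
gripper_force: 40.7
```

```bash
python3 -c "
from h import *
st()"
```

```text
t 41.88 pos [0.4701 0.041  0.019 ] psi 74.3 j6 -1.46 F [-0.5  0.9  4.9] M [ 0.117  0.06  -0.006] w 0.0109
```

>>> {"method": "play_rows", "body": {
  "moves": [
    [[0, 0, 0.0006], [0, 0, 0.17]],
    [[0, 0, 0.0012], [0, 0, 0.34]],
    [[0, 0, 0.0018], [0, 0, 0.5]],
    [[0, 0, 0.0018], [0, 0, 0.5]]
  ]
}}

```text
time_s: 42.22
position: [0.4702, 0.041, 0.0181]
tool_rot: [0.002, 0.265, 0.964, 0.001]
force: [0.6, 2.3, 5.4]
grip_width: 0.0111
gripper_force: 40.7
```

```bash
python3 -c "
from h import *
st()"
```

```text
t 42.22 pos [0.4702 0.041  0.0181] psi 59.2 j6 -1.2 F [0.6 2.3 5.4] M [ 0.235 -0.072 -0.003] w 0.0111
```

The cap is turning freely past 0.95 rad, so I'll continue towards home.

>>> {"method": "play_rows", "body": {
  "moves": [
    [[0, 0, 0.0006], [0, 0, 0.17]],
    [[0, 0, 0.0012], [0, 0, 0.34]],
    [[0, 0, 0.0018], [0, 0, 0.51]],
    [[0, 0, 0.0024], [0, 0, 0.68]],
    [[0, 0, 0.003], [0, 0, 0.85]],
    [[0, 0, 0.0034], [0, 0, 1.0]],
    [[0, 0, 0.0034], [0, 0, 1.0]]
  ]
}}

```text
time_s: 42.8
position: [0.4701, 0.041, 0.0164]
tool_rot: [0.002, 0.506, 0.863, 0.001]
force: [1.1, 0.6, 4.3]
grip_width: 0.011
gripper_force: 40.6
```

>>> {"method": "play_rows", "body": {
  "moves": [
    [[0, 0, 0.0006], [0, 0, 0.17]],
    [[0, 0, 0.0012], [0, 0, 0.34]],
    [[0, 0, 0.0018], [0, 0, 0.51]],
    [[0, 0, 0.0024], [0, 0, 0.68]],
    [[0, 0, 0.0024], [0, 0, 0.68]]
  ]
}}

```text
time_s: 43.22
position: [0.4702, 0.041, 0.0152]
tool_rot: [0.001, 0.65, 0.76, 0.001]
force: [0.4, -0.1, 5.5]
grip_width: 0.0106
gripper_force: 40.8
```

```bash
python3 -c "
from h import *
st(); held()"
```

```text
t 43.22 pos [0.4702 0.041  0.0152] psi 8.9 j6 -0.32 F [ 0.4 -0.1  5.5] M [0.131 0.002 0.008] w 0.0106
bar top z -0.0509 x [-0.0214  0.0196] proud px 163 mid z -0.0543
body: front 0.0235 sides [-0.021   0.0213]
```

>>> {"method": "play_rows", "body": {
  "moves": [
    [[0, 0, 0.0004], [0, 0, 0.1]],
    [[0, 0, 0.0008], [0, 0, 0.22]],
    [[0, 0, 0.0008], [0, 0, 0.22]]
  ]
}}

```text
time_s: 43.52
position: [0.4701, 0.041, 0.0148]
tool_rot: [0.001, 0.692, 0.721, 0.001]
force: [0.1, 0.6, 4.9]
grip_width: 0.011
gripper_force: 40.8
```

```bash
python3 -c "
from h import *
st(); held()"
```

```text
t 43.52 pos [0.4701 0.041  0.0148] psi 2.3 j6 -0.21 F [0.1 0.6 4.9] M [ 0.071 -0.015 -0.042] w 0.011
bar top z -0.0509 x [-0.0213  0.0197] proud px 168 mid z -0.0546
body: front 0.0236 sides [-0.0206  0.0216]
```

>>> {"method": "play_rows", "body": {
  "moves": [
    [[0, 0, 0.0005], [0, 0, 0.08]],
    [[0, 0, 0.001], [0, 0, 0.16]],
    [[0, 0, 0.001], [0, 0, 0.16]]
  ]
}}

```text
time_s: 43.82
position: [0.4695, 0.0411, 0.0146]
tool_rot: [0.001, 0.722, 0.692, 0.001]
force: [-3.3, -0.4, 13.4]
grip_width: 0.0111
gripper_force: 41.8
```

```bash
python3 -c "
from h import *
st(); held()"
```

```text
t 43.82 pos [0.4695 0.0411 0.0146] psi -2.4 j6 -0.12 F [-3.3 -0.4 13.4] M [ 0.06   0.665 -0.029] w 0.0111
bar top z -0.0509 x [-0.0211  0.0198] proud px 167 mid z -0.0547
body: front 0.0237 sides [-0.0208  0.0216]
```

The cap is home with its button about 4 mm up, so it is sound. I'll unscrew it and take it to the lane.

>>> {"method": "play_rows", "body": {
  "moves": [
    [[0, 0, -0.0012], [0, 0, -0.17]],
    [[0, 0, -0.0018], [0, 0, -0.34]],
    [[0, 0, -0.0024], [0, 0, -0.51]],
    [[0, 0, -0.003], [0, 0, -0.68]],
    [[0, 0, -0.0035], [0, 0, -0.85]],
    [[0, 0, -0.004], [0, 0, -1.0]],
    [[0, 0, -0.004], [0, 0, -1.0]]
  ]
}}

```text
time_s: 44.45
position: [0.4702, 0.041, 0.0162]
tool_rot: [0.002, 0.516, 0.857, 0.001]
force: [-0.2, 0.2, 6.2]
grip_width: 0.0113
gripper_force: 40.9
```

>>> {"method": "play_rows", "body": {
  "moves": [
    [[0, 0, -0.0006], [0, 0, -0.17]],
    [[0, 0, -0.0012], [0, 0, -0.34]],
    [[0, 0, -0.0018], [0, 0, -0.51]],
    [[0, 0, -0.0024], [0, 0, -0.68]],
    [[0, 0, -0.003], [0, 0, -0.85]],
    [[0, 0, -0.0034], [0, 0, -1.0]],
    [[0, 0, -0.0034], [0, 0, -1.0]]
  ]
}}

```text
time_s: 45.03
position: [0.4701, 0.0411, 0.0179]
tool_rot: [0.002, 0.277, 0.961, 0.001]
force: [1.0, 0.3, 6.3]
grip_width: 0.0108
gripper_force: 41.0
```

>>> {"method": "play_rows", "body": {
  "moves": [
    [[0, 0, -0.0006], [0, 0, -0.17]],
    [[0, 0, -0.0012], [0, 0, -0.34]],
    [[0, 0, -0.0018], [0, 0, -0.51]],
    [[0, 0, -0.0024], [0, 0, -0.68]],
    [[0, 0, -0.003], [0, 0, -0.85]],
    [[0, 0, -0.0034], [0, 0, -1.0]],
    [[0, 0, -0.0034], [0, 0, -1.0]]
  ]
}}

```text
time_s: 45.62
position: [0.4698, 0.0411, 0.0196]
tool_rot: [0.001, 0.019, 1.0, 0.0]
force: [-0.9, -0.6, 7.4]
grip_width: 0.011
gripper_force: 41.0
```

>>> {"method": "play_rows", "body": {
  "moves": [
    [[0, 0, -0.0006], [0, 0, -0.17]],
    [[0, 0, -0.0012], [0, 0, -0.34]],
    [[0, 0, -0.0018], [0, 0, -0.51]],
    [[0, 0, -0.0024], [0, 0, -0.68]],
    [[0, 0, -0.003], [0, 0, -0.85]],
    [[0, 0, -0.0034], [0, 0, -0.9]],
    [[0, 0, -0.006], [0, 0, -0.9]],
    [[0, 0, -0.009], [0, 0, -0.9]]
  ]
}}

```text
time_s: 46.28
position: [0.4691, 0.0411, 0.0234]
tool_rot: [0.001, -0.213, 0.977, 0.0]
force: [0.3, -0.3, 0.2]
grip_width: 0.0109
gripper_force: 40.0
```

```bash
python3 -c "
from h import *
st()"
```

```text
t 46.28 pos [0.4691 0.0411 0.0234] psi 114.6 j6 -2.17 F [ 0.3 -0.3  0.2] M [0.021 0.012 0.023] w 0.0109
```

Free of the thread. Now I'll lift, then repeat the lane approach.

>>> {"method": "play_rows", "body": {
  "moves": [
    [[0, 0, -0.01], [0, 0, 0]],
    [[0, 0, -0.03], [0, 0, 0]],
    [[0, 0, -0.06], [0, 0, 0]],
    [[0, 0, -0.13], [0, 0, 0]],
    [[0, 0, -0.2], [0, 0, 0]],
    [[0, 0, -0.28], [0, 0, 0]],
    [[0, 0, -0.37], [0, 0, 0]],
    [[0, 0, -0.37], [0, 0, 0]],
    [[0, 0, -0.37], [0, 0, 0]],
    [[0, 0, -0.37], [0, 0, 0]]
  ]
}}

```text
time_s: 47.12
position: [0.4685, 0.041, 0.2078]
tool_rot: [0.0, -0.214, 0.977, 0.0]
force: [-0.9, -0.1, -1.2]
grip_width: 0.0108
gripper_force: 40.0
```

```bash
python3 -c "
from h import *
st(); held(); go(lanep(.07))"
```

```text
t 47.12 pos [0.4685 0.041  0.2078] psi 114.7 j6 -2.17 F [-0.9 -0.1 -1.2] M [ 0.042 -0.008  0.017] w 0.0108
bar top z -0.0507 x [-0.0203  0.0205] proud px 158 mid z -0.0547
body: front 0.0245 sides [-0.0225  0.0201]
(np.float64(0.4883), np.float64(0.2311), np.float64(0.1644), 88.25, 0.4) -> [-0.1951, 0.3284, 0.0856] [-0.1511, 0.753, 0.8694] rows 4.9
```

>>> {"method": "play_rows", "body": {
  "moves": [
    [[-0.1, 0.17, 0.03], [-0.08, 0.38, 0.43]],
    [[-0.15, 0.25, 0.05], [-0.12, 0.58, 0.65]],
    [[-0.195, 0.329, 0.085], [-0.151, 0.753, 0.869]],
    [[-0.195, 0.329, 0.085], [-0.151, 0.753, 0.869]],
    [[-0.195, 0.329, 0.085], [-0.151, 0.753, 0.869]],
    [[-0.195, 0.329, 0.085], [-0.151, 0.753, 0.869]],
    [[-0.195, 0.329, 0.085], [-0.151, 0.753, 0.869]],
    [[-0.195, 0.329, 0.085], [-0.151, 0.753, 0.869]],
    [[-0.195, 0.329, 0.085], [-0.151, 0.753, 0.869]],
    [[-0.195, 0.329, 0.085], [-0.151, 0.753, 0.869]]
  ]
}}

```text
time_s: 48.0
position: [0.4888, 0.2303, 0.1668]
tool_rot: [-0.197, 0.015, 0.98, -0.003]
force: [-0.6, -0.3, -1.1]
grip_width: 0.011
gripper_force: 40.0
```

```bash
python3 -c "
from h import *
st(); go(lanep(.001))"
```

```text
t 48.0 pos [0.4888 0.2303 0.1668] psi 88.4 j6 -1.35 F [-0.6 -0.3 -1.1] M [ 0.003 -0.231 -0.054] w 0.011
(np.float64(0.4615), np.float64(0.232), np.float64(0.1008), 88.25, 0.4) -> [-0.0004, 0.0034, 0.1428] [-0.0, 0.0078, -0.0004] rows 1.7
```

>>> {"method": "play_rows", "body": {
  "moves": [
    [[0, 0.003, 0.04], [0, 0, 0]],
    [[0, 0.003, 0.08], [0, 0, 0]],
    [[0, 0.003, 0.11], [0, 0, 0]],
    [[0, 0.003, 0.127], [0, 0, 0]],
    [[0, 0.003, 0.134], [0, 0, 0]],
    [[0, 0.003, 0.138], [0, 0, 0]],
    [[0, 0.003, 0.138], [0, 0, 0]],
    [[0, 0.003, 0.138], [0, 0, 0]]
  ]
}}

```text
time_s: 48.67
position: [0.4629, 0.2326, 0.103]
tool_rot: [-0.197, 0.015, 0.98, -0.003]
force: [-0.5, 0.2, -0.5]
grip_width: 0.0104
gripper_force: 40.0
```

>>> {"method": "play_rows", "body": {
  "moves": [
    [[0, 0, 0], [0, 0, 0]],
    [[0, 0, 0], [0, 0, 0]],
    [[0, 0, 0], [0, 0, 0]],
    [[0, 0, 0], [0, 0, 0]],
    [[0, 0, 0], [0, 0, 0]],
    [[0, 0, 0], [0, 0, 0]],
    [[0, 0, 0], [0, 0, 0]],
    [[0, 0, 0], [0, 0, 0]]
  ],
  "claw": 0.45
}}

```text
time_s: 49.33
position: [0.4622, 0.2327, 0.1023]
tool_rot: [-0.197, 0.015, 0.98, -0.003]
force: [0.4, 0.2, -0.5]
grip_width: 0.0384
gripper_force: 0.0
```

>>> {"method": "play_rows", "body": {
  "moves": [
    [[0, 0, -0.04], [0, 0, 0]],
    [[0, 0, -0.1], [0, 0, 0]],
    [[0, 0, -0.18], [0, 0, 0]],
    [[0, 0, -0.26], [0, 0, 0]],
    [[0.1, 0, -0.32], [0, 0, 0]],
    [[0.2, 0, -0.32], [0, 0, 0]],
    [[0.2, 0, -0.32], [0, 0, 0]],
    [[0.2, 0, -0.32], [0, 0, 0]],
    [[0.2, 0, -0.32], [0, 0, 0]],
    [[0.2, 0, -0.32], [0, 0, 0]]
  ]
}}

```text
time_s: 50.17
position: [0.4323, 0.2357, 0.2878]
tool_rot: [-0.198, 0.015, 0.98, -0.003]
force: [0.2, 0.3, -0.5]
grip_width: 0.0388
gripper_force: 0.0
```

```bash
python3 - <<'E'
from h import *
st(); lanecheck()
im,d,K,k1,M=cam("scene"); cv2.imwrite("pics/s9.png",cv2.resize(im,(800,600)))
E
```

```text
t 50.17 pos [0.4323 0.2357 0.2878] psi 88.4 j6 -1.3 F [ 0.2  0.3 -0.5] M [-0.025 -0.185  0.041] w 0.0388
lane bar tops: x hist(10mm) [ 0  0  0  0  0  0  0  0  0  0  0  0  0  0  0  0  0  0  0  0 21 20 19 18
 14 19 22 19 17 15]
```

View pics/s9.png

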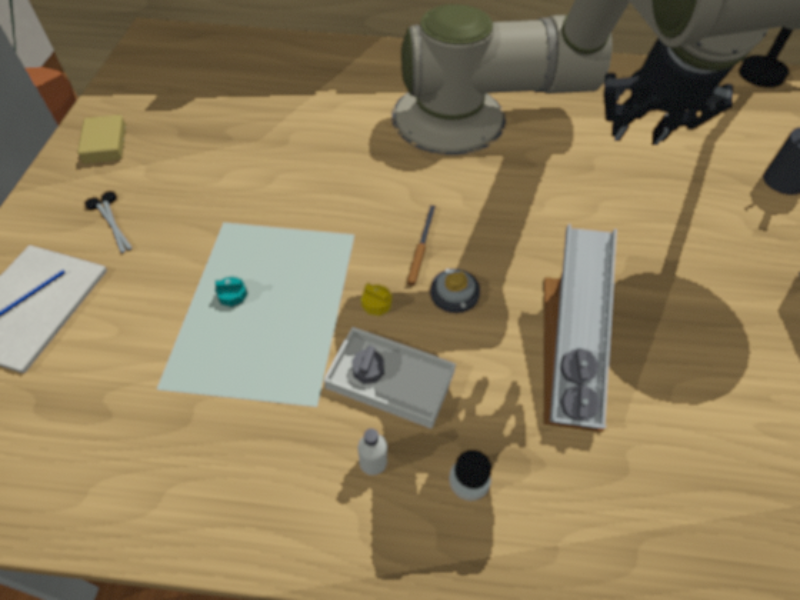

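The final view shows two caps stacked at the lane's lower end at (578,365) and (578,402), and the damaged one in the box at (367,365). The gauge is empty, no grey cap is left on the bench, and the bystanders haven't moved.

```bash
python3 -c "
from plant import env
print(env.hand_in())"
```

```text
the job is handed in; nothing more can be done
None
```

I sorted all three grey caps and handed the job in at about 50 s on the robot's clock: two sound caps are in the lane, one damaged cap is in the reject box, the gauge is empty, and the glue bottle, pot and file were not touched.

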